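# Fetch the kitchen timer from behind the condiments

### The job

The kitchen timer stands closed in on the wooden tray by the pepper mill, the salt shaker and the spice jar. First clear all three out of the way, standing them upright on the chopping board while the timer stays where it is; then fetch the timer and stand it in the middle of the round cork coaster; last, put the mill, the shaker and the jar back upright on the tray, each on the very cork spot where it stood at the beginning. Leave the egg box alone.

Things in the scene. Friction and masses are not known exactly. Their poses are not given: they have to be found in the camera images.
- pepper_mill: turned dark wooden pepper mill, 170 mm tall, loose, about 0.2 kg; foot 58 mm across; graspable round the knob-like head, about 50 mm across from 123 to 159 mm above the foot (the head does not turn). Origin: centre of the underside, z up.
- salt_shaker: glass salt shaker with a steel cap, 90 mm tall, loose, about 0.1 kg; glass body 44 mm across up to 66 mm height, then tapering to the 34 mm cap. Origin: centre of the underside, z up.
- spice_jar: round glass spice jar with a black cap, 105 mm tall, 41 mm across all the way up, loose, about 0.1 kg. Origin: centre of the underside, z up.
- timer: round wind-up kitchen timer, 54 mm tall, loose, about 0.15 kg; body 67 mm across up to 26 mm height, above it the dial, which the fingers meet at 60 mm across from 27 to 53 mm height although its knob looks slimmer (it does not turn here). Origin: centre of the underside, z up.
- tray: dark wooden tray, 220 (x) x 250 (y) mm, fixed; floor 8 mm up, rim 22 mm high, 7 mm thick, grip bars to 26 mm height on the +y and -y rims. Flush 64 mm round cork inlays at (-42, 0), (17.5, 71), (17.5, -71) mm in tray axes are the places of mill, shaker and jar (which stands where varies); the timer starts at (30, 0). Origin: centre of the underside, z up.
- chopping_board: brown wooden chopping board, 250 (own x) x 360 (own y) x 22 mm, fixed, lying flat: the side area. Origin: centre of the underside; z up; its top is 22 mm above.
- coaster: round cork coaster, 96 mm across, 6 mm thick, fixed. Origin: centre of the underside; top 6 mm above.
- egg_box: grey cardboard egg box, 106 x 156 x 72 mm, a bystander to be left alone. Origin: centre of the underside.

How it is judged:
On the way, in this order (a step that is already met when the one before it is completed fails the run):
1. mill, shaker and jar stand released on the chopping board, the timer still in its place (x of pepper_mill in the frame of chopping_board between -0.12 and 0.12 m and y of pepper_mill in the frame of chopping_board between -0.175 and 0.175 m and z of pepper_mill in the frame of chopping_board between 0.015 and 0.03 m and angle between each of pepper_mill, salt_shaker, spice_jar's own z axis and vertical below 0.12 rad and linear speed of each of pepper_mill, salt_shaker, spice_jar below 0.03 m/s and contact force between the fingers and pepper_mill below 0.1 N and x of salt_shaker in the frame of chopping_board between -0.12 and 0.12 m and y of salt_shaker in the frame of chopping_board between -0.175 and 0.175 m and z of salt_shaker in the frame of chopping_board between 0.015 and 0.03 m and contact force between the fingers and salt_shaker below 0.1 N and x of spice_jar in the frame of chopping_board between -0.12 and 0.12 m and y of spice_jar in the frame of chopping_board between -0.175 and 0.175 m and z of spice_jar in the frame of chopping_board between 0.015 and 0.03 m and contact force between the fingers and spice_jar below 0.1 N and distance of timer from where it was at the start of the episode below 0.015 m), for 0.2 s.
2. the timer stands released on the middle of the coaster while the three still stand on the chopping board (x of pepper_mill in the frame of chopping_board between -0.12 and 0.12 m and y of pepper_mill in the frame of chopping_board between -0.175 and 0.175 m and z of pepper_mill in the frame of chopping_board between 0.015 and 0.03 m and angle between each of pepper_mill, salt_shaker, spice_jar, timer's own z axis and vertical below 0.12 rad and linear speed of each of pepper_mill, salt_shaker, spice_jar below 0.03 m/s and contact force between the fingers and pepper_mill below 0.1 N and x of salt_shaker in the frame of chopping_board between -0.12 and 0.12 m and y of salt_shaker in the frame of chopping_board between -0.175 and 0.175 m and z of salt_shaker in the frame of chopping_board between 0.015 and 0.03 m and contact force between the fingers and salt_shaker below 0.1 N and x of spice_jar in the frame of chopping_board between -0.12 and 0.12 m and y of spice_jar in the frame of chopping_board between -0.175 and 0.175 m and z of spice_jar in the frame of chopping_board between 0.015 and 0.03 m and contact force between the fingers and spice_jar below 0.1 N and horizontal distance between timer and coaster below 0.015 m and height (world z) of timer between 0.002 and 0.012 m and linear speed of timer below 0.02 m/s and contact force between the fingers and timer below 0.1 N), for 0.2 s.
3. mill, shaker and jar are back where they stood at the start (distance of each of pepper_mill, salt_shaker, spice_jar from where it was at the start of the episode below 0.015 m and angle between each of pepper_mill, salt_shaker, spice_jar, timer's own z axis and vertical below 0.12 rad and linear speed of each of pepper_mill, salt_shaker, spice_jar, timer below 0.02 m/s and horizontal distance between timer and coaster below 0.015 m and height (world z) of timer between 0.002 and 0.012 m), for 0.2 s.
At the end, for the whole second after the job is handed in: The timer stands upright and at rest on the coaster, centre within 15 mm of the coaster's; mill, shaker and jar stand upright and at rest on the tray, each within 15 mm of where it stood at the start; all released (all of step 3); the robot touches nothing.
It fails at once if the egg box is shifted by more than 20 mm (distance of egg_box from where it was at the start of the episode above 0.02 m).
It also fails if it takes over 147 s, if anything falls off the work surface, if the arm or the gripper's body presses on something with over 40 N, if the wrist force passes 120 N, or if a joint passes its speed limit or range.

### The arm

A 7-joint arm with a two-finger parallel gripper is mounted at the origin on a cart in front of the work surface, level with it; the furniture and walls round the work are solid. World frame = base frame: x ahead of the robot, y to its left, z up, the work surface at z = 0. Lengths are in m, angles in rad, forces in N, time in s.
With the tool pointing down it reaches from about 0.35 to 0.9 m from the base axis. Payload 8.1 kg.
Tool frame: the origin (TCP) lies midway between the tips of the shut fingers; the grasp point (between the pads) lies 19 mm behind it; z points along the fingers, y is the line along which they close (so a half turn about z gives the same grasp; the last joint's range is limited). The gripper opens to 92 mm and grips with 3 to 60 N. Pads are 19 mm wide; open, the fingers measure 130 mm over their backs; the gripper's body (75 mm by 190 mm) begins 47 mm behind the grasp point.
Start: joints at [1.192, 0.434, 0.025, 1.573, -0.012, 1.134, -0.075], TCP at [0.17, -0.601, 0.202] pointing down, gripper open.
Joint ranges: [-2.62, 2.62], [-0.44, 2.09], [-1.27, 1.32], [0.08, 2.57], [-1.32, 4.46], [0.12, 2], [-2.74, 2.74]. Speed limits (rad/s): [2.22, 2.22, 3.01, 3.01, 3.14, 3.14, 3.14].

### API

Orientations are given as a rotation vector (axis times angle).
In Python, from cell import arm gives the robot as it stands.
- The arm moves only by the tool carry_out, never from a script. Its arguments are lists of equal length, an entry for each row: "claw": the finger opening in cm, from 0 to 9.18; "delta_pos": the shift along the tool's x, y, z in cm, a list of three; "angular": the turn, a rotation vector about the tool's x, y, z in rad, a list of three. In form: {"claw": [claw, ...], "delta_pos": [[dx, dy, dz], ...], "angular": [[ax, ay, az], ...]}. A call has 1 to 20 rows; each row shifts and turns the commanded pose from where the row before left it, along the tool's axes as they then stand; what a row does not reach is not made up. A row lasts 1/10 s, in which the tool goes at most 50 mm and 8.59 degrees, less where a joint would pass 70% of its speed; a pose out of reach is approached as far as the arm can. A call with a gripper value outside its range is refused whole. The fingers move at their own pace and stop on an object; "force" is the grip in N (left out, the last holds). Time passes only in rows, so rows that do not move let the fingers close. It gives the time, the measured TCP pose, the force, the opening and the grip force at its end, in the units of the state.
- arm.observe(): the state, without advancing time (a new reading comes with each control period).
- arm.get_image(name): name is "scene" or "side" or "wrist"; returns a dict with "frame" (480x640x3 uint8, red, green, blue), "mtx" (3x3 intrinsics, pixels), "dist" ([k1, k2, p1, p2, k3] as OpenCV has them; the pictures are not rectified), "T" (4x4, takes a point from camera to world coordinates). Camera axes: x right, y down, z forward; pixel columns grow to the right and rows downward; lengths in m; the calibration is good to about 2 mm. A picture is of the moment at which its call begins. There is no depth.
- arm.sign_off(): hands the job in; it is judged then, once.
Trained networks look in a picture, given as the dict that the camera call returned (one of the last four; its "shot" number tells which), for a name from the list of things; names that differ only in an ending like _2 or _b are one class to them, and where a whole thing is asked for, a point or a joint stands for the part that bears it (a point fixed in the world has none). Each returns a list of dicts, best first, with "conf" (0 to 1); they miss things now and then, are a little off and sometimes report something else, mostly with a low value. They report only what shows in the picture. A call takes as long as a camera call.
- arm.look_for(label, picture): "centre" ([column, row] as shares, 0 to 1, of the picture: columns of its width, rows of its height, amid what is visible of it).
- arm.trace(label, picture): "region" (480x640 bool, what is visible of it) and "centre" ([column, row] as shares, 0 to 1, of the picture: columns of its width, rows of its height, amid what is visible of it).
- arm.place_of(label, picture): "centre" ([column, row] as shares, 0 to 1, of the picture: columns of its width, rows of its height: a listed point, or the origin of a listed thing).
The state is a dict: "clock": time; "joints": joint angles; "dq": joint speeds; "joint_efforts": joint torques, N m; "position": TCP position; "ee_rot": TCP orientation; "force": force on the tool from outside, world axes, zero at the start; "ft_torque": the same for the moment, N m; "width": opening from 0.0 (shut) to 1.0 (fully open); "gripper_force": force on a finger pad.
Only numpy, scipy, OpenCV 4.12 (cv2) and the standard library are available. Lean on these libraries where they do the work, as an engineer would, in place of code of your own. Each camera call takes 0.05 s, during which the arm holds its last target. There are 200 camera calls.

## Working session

There is one attempt and no reset: what is moved stays moved. The work goes in short steps, Python scripts to look and compute and a tool call to move; the robot and the scene stay as the last step left them, time stands still between calls to the robot, and variables do not carry over. Pictures are saved under pics/ and viewed, at most 14 in all, crops included, and the job is handed in when it is done.

Besides the shell and the picture viewer there is one more tool, called after ">>>" by a JSON object that holds its "op" and its "data", one argument or row to a line. carry_out: Moves the arm, as the interface text tells. Its arguments: {"type":"object","properties":{"claw":{"type":"array","items":{"type":"number"}},"delta_pos":{"type":"array","items":{"type":"array","items":{"type":"number"}}},"angular":{"type":"array","items":{"type":"array","items":{"type":"number"}}},"force":{"type":"number"}},"required":["claw","delta_pos","angular"]}

```bash
mkdir -p pics
cat > h.py <<'E'
import numpy as np, cv2
from cell import arm
def ray(p,c):
    u=np.array(c,float)*[640,480]
    x=cv2.undistortPoints(u.reshape(1,1,2),np.array(p["mtx"],float),np.array(p["dist"],float))[0,0]
    T=np.array(p["T"]);return T[:3,3],T[:3,:3]@np.array([x[0],x[1],1])
def atz(p,c,z):
    o,d=ray(p,c);return (o+d*(z-o[2])/d[2]).round(4)
def proj(p,P):
    T=np.linalg.inv(np.array(p["T"]));P=np.array(P,float).reshape(-1,3)
    q,_=cv2.projectPoints(P,cv2.Rodrigues(T[:3,:3])[0],T[:3,3],np.array(p["mtx"],float),np.array(p["dist"],float))
    return q[:,0]
def save(p,n): cv2.imwrite("pics/"+n,cv2.cvtColor(p["frame"],cv2.COLOR_RGB2BGR))
E
python3 - <<'E'
from h import *
s=arm.observe();print({k:np.round(s[k],3) for k in s})
Z=dict(pepper_mill=.008,salt_shaker=.008,spice_jar=.008,timer=.008,tray=0,chopping_board=0,coaster=0,egg_box=0)
for n in("scene","side"):
    p=arm.get_image(n);save(p,n+"0.png");print(n,np.round(p["T"],3).tolist())
    for k,z in Z.items():
        print(k,[(np.round(r["centre"],3).tolist(),round(r["conf"],2),atz(p,r["centre"],z)[:2].tolist()) for r in arm.place_of(k,p)[:2]])
E
```

```text
{'clock': np.float64(0.0), 'joints': array([ 1.192,  0.435,  0.025,  1.574, -0.012,  1.134, -0.075]), 'dq': array([-0.   , -0.002,  0.002,  0.   , -0.002,  0.   , -0.   ]), 'joint_efforts': array([-0.0000e+00, -6.6785e+01,  9.8600e-01, -3.1446e+01, -6.0000e-02,
        4.3000e-02,  0.0000e+00]), 'position': array([ 0.17 , -0.601,  0.202]), 'ee_rot': array([-3.11e+00, -4.32e-01,  1.00e-03]), 'force': array([-0.733, -0.668,  0.316]), 'ft_torque': array([-0.018, -0.038,  0.013]), 'gripper_force': np.float64(0.0), 'width': np.float64(0.996)}
scene [[-0.54, -0.515, 0.666, -0.446], [-0.842, 0.326, -0.43, 0.685], [0.004, -0.793, -0.61, 1.003], [0.0, 0.0, 0.0, 1.0]]
pepper_mill [([0.387, 0.662], 0.86, [0.475, 0.2608])]
salt_shaker [([0.408, 0.604], 0.71, [0.5415, 0.1876])]
spice_jar [([0.327, 0.651], 0.59, [0.5376, 0.3284])]
timer [([0.364, 0.628], 0.89, [0.5424, 0.2635])]
tray [([0.378, 0.642], 0.85, [0.5172, 0.2535])]
chopping_board [([0.378, 0.644], 0.61, [0.5145, 0.2543])]
coaster [([0.504, 0.537], 0.92, [0.5724, -0.0127])]
egg_box [([0.449, 0.481], 0.65, [0.7237, 0.0046])]
side [[-1.0, 0.014, -0.013, 0.634], [0.019, 0.558, -0.83, 1.189], [-0.004, -0.83, -0.558, 0.834], [0.0, 0.0, 0.0, 1.0]]
pepper_mill [([0.582, 0.642], 0.92, [0.4727, 0.2606])]
salt_shaker [([0.528, 0.594], 0.96, [0.5441, 0.1761])]
spice_jar [([0.541, 0.689], 0.86, [0.5369, 0.3314])]
timer [([0.53, 0.645], 0.75, [0.5477, 0.2625])]
tray [([0.546, 0.651], 0.61, [0.5245, 0.2644]), ([0.499, 0.506], 0.25, [0.5818, -0.0091])]
chopping_board [([0.528, 0.402], 0.62, [0.5142, -0.2718]), ([0.529, 0.594], 0.49, [0.5419, 0.1663])]
coaster [([0.496, 0.504], 0.89, [0.587, -0.0132])]
egg_box [([0.407, 0.509], 0.72, [0.7368, -0.0057])]
```

View pics/scene0.png

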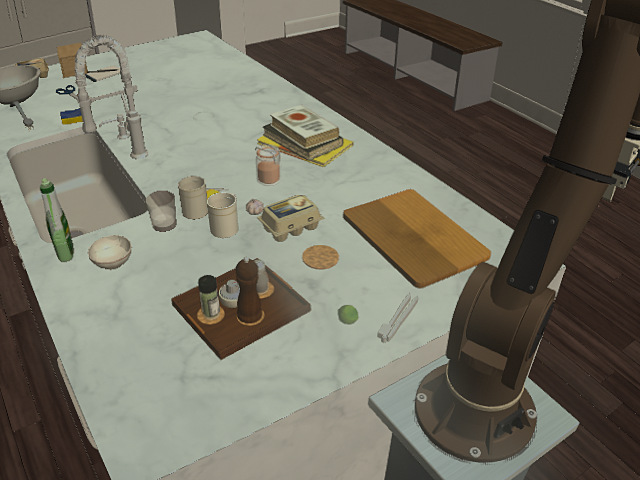

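View pics/side0.png

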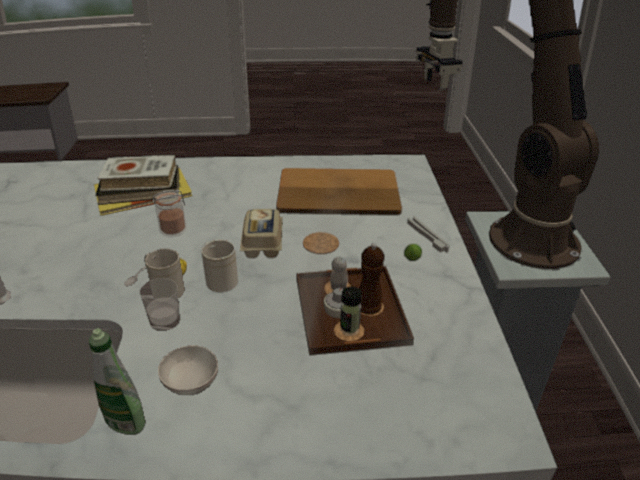

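The scene picture shows the tray with jar (208,300), timer (229,293), mill (249,300) and shaker (262,280), the coaster at (320,257), the board at (417,237) and the egg box at (291,215). The side picture agrees. I'll turn the tool so that its y lies along world x, then fly over the tray for a view from the wrist.

>>> {"op": "carry_out", "data": {
  "claw": [9.1, 9.1, 9.1, 9.1, 9.1, 9.1, 9.1, 9.1, 9.1],
  "delta_pos": [
    [0, 0, -2],
    [0, 0, -2],
    [0, 0, -2],
    [0, 0, -2],
    [0, 0, -2],
    [0, 0, -2],
    [0, 0, -2],
    [0, 0, -2],
    [0, 0, -2]
  ],
  "angular": [
    [0, 0, -0.144],
    [0, 0, -0.144],
    [0, 0, -0.144],
    [0, 0, -0.144],
    [0, 0, -0.144],
    [0, 0, -0.144],
    [0, 0, -0.144],
    [0, 0, -0.144],
    [0, 0, -0.144]
  ]
}}

```text
clock: 1.8
position: [0.17, -0.6013, 0.3832]
ee_rot: [2.214, 2.229, -0.0]
force: [-0.2, 0.4, -0.8]
width: 0.99
gripper_force: 0.0
```

>>> {"op": "carry_out", "data": {
  "claw": [9.1, 9.1, 9.1, 9.1, 9.1, 9.1, 9.1, 9.1, 9.1, 9.1],
  "delta_pos": [
    [3.3, 3.3, 0],
    [3.3, 3.3, 0],
    [3.3, 3.3, 0],
    [3.3, 3.3, 0],
    [3.3, 3.3, 0],
    [3.3, 3.3, 0],
    [3.3, 3.3, 0],
    [3.3, 3.3, 0],
    [3.3, 3.3, 0],
    [3.3, 3.3, 0]
  ],
  "angular": [
    [0, 0, 0],
    [0, 0, 0],
    [0, 0, 0],
    [0, 0, 0],
    [0, 0, 0],
    [0, 0, 0],
    [0, 0, 0],
    [0, 0, 0],
    [0, 0, 0],
    [0, 0, 0]
  ]
}}

```text
clock: 2.8
position: [0.5009, -0.2697, 0.3826]
ee_rot: [2.22, 2.222, -0.0]
force: [1.1, -0.2, 0.0]
width: 0.993
gripper_force: 0.0
```

Run:
```python
from h import *
s=arm.observe();print(s["clock"],s["position"],s["ee_rot"],s["joints"])
p=arm.get_image("wrist");save(p,"w0.png");print(np.round(p["T"],3).tolist())
for k,z in dict(chopping_board=0,coaster=0).items():
    print(k,[(np.round(r["centre"],3).tolist(),round(r["conf"],2),atz(p,r["centre"],z)[:2].tolist()) for r in arm.place_of(k,p)[:2]])
r=arm.trace("chopping_board",p)
if r:
    c=max(cv2.findContours(r[0]["region"].astype(np.uint8),0,2)[0],key=cv2.contourArea)
    b=cv2.boxPoints(cv2.minAreaRect(c));print(b,[atz(p,q/[640,480],.022)[:2].tolist() for q in b])
```

```text
2.8 [ 0.50085487 -0.2697043   0.38258329] [ 2.22046649e+00  2.22155976e+00 -1.90890683e-04] [ 0.72602817  0.29189486 -0.45074448  1.36947124  0.12633663  1.50799798
  0.28458484]
[[1.0, 0.001, -0.0, 0.501], [0.001, -0.962, -0.275, -0.195], [-0.001, 0.275, -0.962, 0.565], [0.0, 0.0, 0.0, 1.0]]
chopping_board []
coaster []
[[184.69333  267.0301  ]
 [196.08463   80.21248 ]
 [475.20535   97.232025]
 [463.81406  284.04962 ]] [[0.3069, -0.3834], [0.3433, -0.1345], [0.6975, -0.1543], [0.7073, -0.4089]]
```

>>> {"op": "carry_out", "data": {
  "claw": [9.1, 9.1, 9.1, 9.1, 9.1, 9.1, 9.1, 9.1, 9.1, 9.1, 9.1, 9.1],
  "delta_pos": [
    [4.5, 0, 0],
    [4.5, 0, 0],
    [4.5, 0, 0],
    [4.5, 0, 0],
    [4.5, 0, 0],
    [4.5, 0, 0],
    [4.5, 0, 0],
    [4.5, 0, 0],
    [4.5, 0, 0],
    [4.5, 0, 0],
    [4.5, 0, 0],
    [3.5, 0, 0]
  ],
  "angular": [
    [0, 0, 0],
    [0, 0, 0],
    [0, 0, 0],
    [0, 0, 0],
    [0, 0, 0],
    [0, 0, 0],
    [0, 0, 0],
    [0, 0, 0],
    [0, 0, 0],
    [0, 0, 0],
    [0, 0, 0],
    [0, 0, 0]
  ]
}}

```text
clock: 4.2
position: [0.4996, 0.2596, 0.3824]
ee_rot: [2.222, 2.22, 0.0]
force: [0.1, -0.6, 1.2]
width: 0.99
gripper_force: 0.0
```

Run:
```python
from h import *
s=arm.observe();print(s["clock"],s["position"],s["ee_rot"],s["joints"])
p=arm.get_image("wrist");save(p,"w1.png")
for k,z in dict(pepper_mill=.008,salt_shaker=.008,spice_jar=.008,timer=.008,tray=0,coaster=0).items():
    print(k,[(np.round(r["centre"],3).tolist(),round(r["conf"],2),atz(p,r["centre"],z)[:2].tolist()) for r in arm.place_of(k,p)[:2]])
r=arm.trace("tray",p)
if r:
    c=max(cv2.findContours(r[0]["region"].astype(np.uint8),0,2)[0],key=cv2.contourArea)
    b=cv2.approxPolyDP(cv2.convexHull(c),8,True)[:,0];print(b.tolist(),[atz(p,q/[640,480],.022)[:2].tolist() for q in b])
```

```text
4.2 [0.49964233 0.25955278 0.382369  ] [2.22178736e+00 2.22030100e+00 1.14555525e-04] [-0.05877604  0.32786823 -0.72861002  1.36837907  0.21687717  1.52567042
 -0.77087931]
pepper_mill [([0.475, 0.399], 0.6, [0.4761, 0.2517])]
salt_shaker [([0.555, 0.491], 0.93, [0.5485, 0.1888])]
spice_jar [([0.538, 0.273], 0.65, [0.5309, 0.3326])]
timer [([0.558, 0.382], 0.8, [0.5496, 0.2628])]
tray [([0.525, 0.392], 0.72, [0.5205, 0.255])]
coaster [([0.55, 0.492], 0.16, [0.5451, 0.1858])]
[[412, 82], [421, 266], [269, 281], [243, 101]] [[0.6145, 0.3925], [0.6419, 0.1478], [0.4252, 0.1251], [0.4005, 0.3697]]
```

View pics/w1.png

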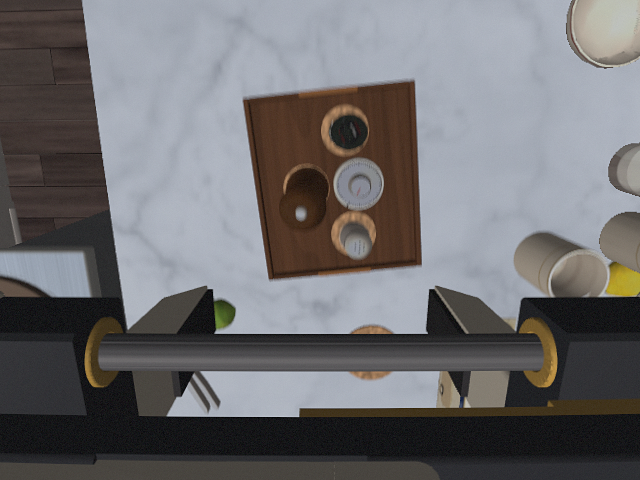

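The wrist view shows the black jar (348,131), timer (358,183), mill (head 302,208) and shaker (355,237) on their cork spots. The tray corners give centre (0.5205, 0.2588) and yaw 0.107, and the spot positions match the network to within 3 mm. Mill first.

>>> {"op": "carry_out", "data": {
  "claw": [9.1, 9.1, 9.1, 9.1, 9.1, 9.1, 9.1, 9.1, 9.1, 9.1],
  "delta_pos": [
    [-0.66, -2.06, 0],
    [0, 0, 4],
    [0, 0, 4],
    [0, 0, 4],
    [0, 0, 4],
    [0, 0, 3],
    [0, 0, 3],
    [0, 0, 2],
    [0, 0, 1.2],
    [0, 0, 0]
  ],
  "angular": [
    [0, 0, 0],
    [0, 0, 0],
    [0, 0, 0],
    [0, 0, 0],
    [0, 0, 0],
    [0, 0, 0],
    [0, 0, 0],
    [0, 0, 0],
    [0, 0, 0],
    [0, 0, 0]
  ],
  "force": 20
}}

```text
clock: 5.6
position: [0.4786, 0.2508, 0.1293]
ee_rot: [-2.222, -2.221, 0.003]
force: [0.2, -0.3, 0.2]
width: 0.991
gripper_force: 0.0
```

>>> {"op": "carry_out", "data": {
  "claw": [7, 6, 5, 4, 4, 4, 4, 4, 4, 4],
  "delta_pos": [
    [0, 0, 0],
    [0, 0, 0],
    [0, 0, 0],
    [0, 0, 0],
    [0, 0, 0],
    [0, 0, 0],
    [0, 0, 0],
    [0, 0, 0],
    [0, 0, 0],
    [0, 0, 0]
  ],
  "angular": [
    [0, 0, 0],
    [0, 0, 0],
    [0, 0, 0],
    [0, 0, 0],
    [0, 0, 0],
    [0, 0, 0],
    [0, 0, 0],
    [0, 0, 0],
    [0, 0, 0],
    [0, 0, 0]
  ]
}}

```text
clock: 6.6
position: [0.4787, 0.2522, 0.1302]
ee_rot: [2.22, 2.222, -0.0]
force: [0.0, 0.6, -0.5]
width: 0.442
gripper_force: 17.4
```

Run:
```python
from h import *
s=arm.observe();print(s["width"],s["gripper_force"])
p=arm.get_image("side");q=arm.get_image("scene")
a=cv2.resize(p["frame"][170:350,280:440],None,fx=2.5,fy=2.5);b=cv2.resize(q["frame"][170:350,180:340],None,fx=2.5,fy=2.5)
save({"frame":np.hstack([a,b])},"g1.png")
```

```text
0.442184668942256 17.35750233870931
```

View pics/g1.png

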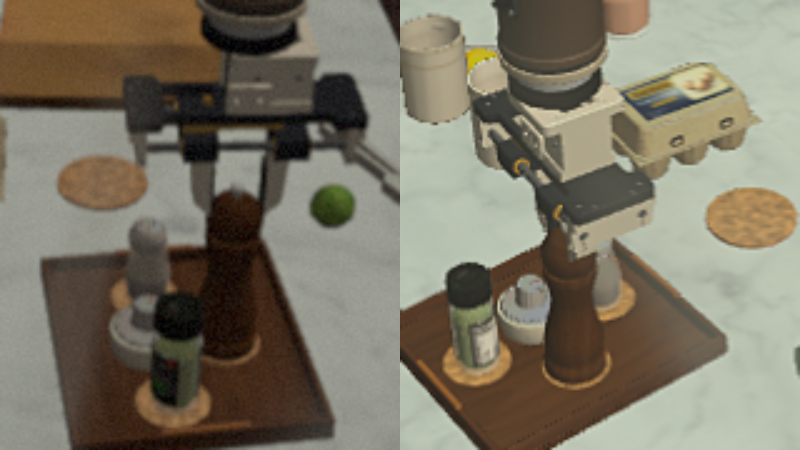

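The gripper seems to sit toward -y of the mill's head: head at side crop (235,212), fingertips ending at about row 205. I'll check this by ray against the TCP.

Run:
```python
from h import *
for n in("side","scene"):
    p=arm.get_image(n)
    P=[.479,.252,.149]
    print(n,"grasp pt px",proj(p,P),"tip",proj(p,[.479,.252,.130]),"mill axis z.008,.13,.165,.178",proj(p,[[.4787,.2543,z] for z in(.008,.131,.167,.178)]).round(1).tolist())
    r=arm.trace("pepper_mill",p)[0]["region"];ys,xs=np.nonzero(r)
    for y in range(ys.min(),ys.max()+1,5):
        x=xs[ys==y];print(y,x.min(),x.max(),end="; ")
    print(arm.place_of("pepper_mill",p)[0]["centre"]*np.array([640,480]))
```

```text
side grasp pt px [[373.30947006 255.0197183 ]] tip [[372.73205672 262.26639799]] mill axis z.008,.13,.165,.178 [[369.4, 306.4], [373.0, 262.5], [374.1, 248.7], [374.5, 244.3]]
243 374 375; 248 367 381; 253 365 384; 258 362 385; 263 362 384; 268 362 383; 273 363 381; 278 363 380; 283 360 380; 288 360 381; 293 362 382; 298 362 382; 303 361 382; 308 361 381; 313 365 376; [371.2   307.104]
scene grasp pt px [[246.19137003 268.71778849]] tip [[246.72165044 275.35445102]] mill axis z.008,.13,.165,.178 [[249.2, 315.7], [245.8, 275.4], [244.8, 262.8], [244.5, 258.8]]
260 243 246; 265 238 246; 270 236 247; 275 237 258; 280 237 258; 285 239 257; 290 240 257; 295 240 259; 300 238 260; 305 238 261; 310 238 262; 315 237 262; 320 239 259; [248.128 312.192]
```

Prediction and silhouettes agree, so the mill is centred in the fingers. I'll squeeze more and lift a little to test.

>>> {"op": "carry_out", "data": {
  "claw": [2.5, 2.5, 2.5, 2.5, 2.5, 2.5, 2.5],
  "delta_pos": [
    [0, 0, 0],
    [0, 0, 0],
    [0, 0, 0],
    [0, 0, -0.5],
    [0, 0, -0.5],
    [0, 0, -1],
    [0, 0, 0]
  ],
  "angular": [
    [0, 0, 0],
    [0, 0, 0],
    [0, 0, 0],
    [0, 0, 0],
    [0, 0, 0],
    [0, 0, 0],
    [0, 0, 0]
  ],
  "force": 25
}}

```text
clock: 7.7
position: [0.4796, 0.253, 0.1521]
ee_rot: [2.22, 2.222, 0.004]
force: [0.1, 0.7, -1.0]
width: 0.44
gripper_force: 22.0
```

Run:
```python
from h import *
s=arm.observe();print(s["force"],s["position"],s["ft_torque"])
p=arm.get_image("side")
r=arm.trace("pepper_mill",p)[0]["region"];ys,xs=np.nonzero(r);print(ys.min(),ys.max())
print(arm.place_of("pepper_mill",p)[0]["centre"]*np.array([640,480]))
```

```text
[ 0.06424492  0.73743817 -0.96252396] [0.47958875 0.25301109 0.15207437] [ 0.03242644 -0.13146459  0.0190517 ]
236 306
[373.312 298.992]
```

>>> {"op": "carry_out", "data": {
  "claw": [2.5, 2.5, 2.5, 2.5, 2.5, 2.5, 2.5],
  "delta_pos": [
    [0, 0, -1],
    [0, 0, -2],
    [0, 0, -3],
    [0, 0, -3],
    [0, 0, -3],
    [0, 0, -2],
    [0, 0, 0]
  ],
  "angular": [
    [0, 0, 0],
    [0, 0, 0],
    [0, 0, 0],
    [0, 0, 0],
    [0, 0, 0],
    [0, 0, 0],
    [0, 0, 0]
  ]
}}

```text
clock: 8.55
position: [0.4797, 0.2535, 0.2936]
ee_rot: [2.219, 2.222, 0.008]
force: [-0.2, -0.1, -2.2]
width: 0.432
gripper_force: 22.0
```

>>> {"op": "carry_out", "data": {
  "claw": [2.5, 2.5, 2.5, 2.5, 2.5, 2.5, 2.5, 2.5, 2.5, 2.5, 2.5, 2.5, 2.5, 2.5, 2.5, 2.5, 2.5, 2.5, 2.5, 2.5],
  "delta_pos": [
    [-1, 0, 0],
    [-2, 0, 0],
    [-3, 0.2, 0],
    [-4, 0.2, 0],
    [-4, 0.2, 0],
    [-4, 0.2, 0],
    [-4, 0.2, 0],
    [-4, 0.2, 0],
    [-4, 0.2, 0],
    [-4, 0.2, 0],
    [-4, 0.2, 0],
    [-4, 0.2, 0],
    [-4, 0.2, 0],
    [-4, 0.2, 0],
    [-4, 0.2, 0],
    [-3, 0.2, 0],
    [-2, 0.2, 0],
    [-1, 0.2, 0],
    [0, 0, 0],
    [0, 0, 0]
  ],
  "angular": [
    [0, 0, 0],
    [0, 0, 0],
    [0, 0, 0],
    [0, 0, 0],
    [0, 0, 0],
    [0, 0, 0],
    [0, 0, 0],
    [0, 0, 0],
    [0, 0, 0],
    [0, 0, 0],
    [0, 0, 0],
    [0, 0, 0],
    [0, 0, 0],
    [0, 0, 0],
    [0, 0, 0],
    [0, 0, 0],
    [0, 0, 0],
    [0, 0, 0],
    [0, 0, 0],
    [0, 0, 0]
  ]
}}

```text
clock: 10.55
position: [0.5112, -0.3463, 0.2897]
ee_rot: [-2.218, -2.223, -0.001]
force: [0.2, 1.5, -2.3]
width: 0.43
gripper_force: 22.0
```

>>> {"op": "carry_out", "data": {
  "claw": [2.5, 2.5, 2.5, 2.5, 2.5],
  "delta_pos": [
    [0, 0, 3],
    [0, 0, 4],
    [0, 0, 3],
    [0, 0, 1.5],
    [0, 0, 0]
  ],
  "angular": [
    [0, 0, 0],
    [0, 0, 0],
    [0, 0, 0],
    [0, 0, 0],
    [0, 0, 0]
  ]
}}

```text
clock: 11.05
position: [0.5101, -0.3453, 0.1731]
ee_rot: [-2.215, -2.222, 0.001]
force: [-0.5, 0.2, -1.5]
width: 0.431
gripper_force: 22.0
```

Run:
```python
from h import *
s=arm.observe();print(s["position"],s["ee_rot"])
p=arm.get_image("side");q=arm.get_image("scene")
for c in(p,q):
    r=arm.trace("pepper_mill",c)[0]["region"];ys,xs=np.nonzero(r);print(ys.min(),ys.max(),xs[ys>ys.max()-6].mean())
    print(arm.place_of("pepper_mill",c)[0]["centre"]*np.array([640,480]), proj(c,[.511,-.346,.052]))
a=cv2.resize(p["frame"][80:230,270:420],None,fx=2.6,fy=2.6);b=cv2.resize(q["frame"][120:270,330:480],None,fx=2.6,fy=2.6)
save({"frame":np.hstack([a,b])},"g2.png")
```

```text
[ 0.51006041 -0.34527533  0.17314778] [-2.21470399e+00 -2.22183930e+00  1.09378474e-03]
116 171 338.7011494252874
[341.184 166.704] [[338.06606575 166.70214507]]
160 219 438.2911392405063
[436.608 215.616] [[436.69776803 213.87140882]]
```

View pics/g2.png

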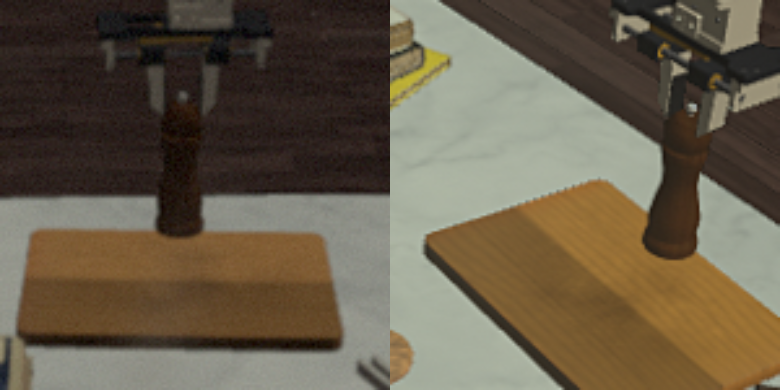

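The mill hangs upright over the board, foot at (338,167) in the side view as predicted. Now setting it down and releasing.

>>> {"op": "carry_out", "data": {
  "claw": [2.5, 2.5, 2.5, 2.5, 2.5, 2.5, 2.5],
  "delta_pos": [
    [0, 0, 1],
    [0, 0, 1],
    [0, 0, 0.5],
    [0, 0, 0.3],
    [0, 0, 0.1],
    [0, 0, 0.1],
    [0, 0, 0]
  ],
  "angular": [
    [0, 0, 0],
    [0, 0, 0],
    [0, 0, 0],
    [0, 0, 0],
    [0, 0, 0],
    [0, 0, 0],
    [0, 0, 0]
  ]
}}

```text
clock: 12.05
position: [0.5114, -0.3477, 0.1454]
ee_rot: [2.22, 2.222, 0.0]
force: [0.1, 0.0, -1.4]
width: 0.431
gripper_force: 22.0
```

>>> {"op": "carry_out", "data": {
  "claw": [2.5, 2.5, 2.5, 2.5],
  "delta_pos": [
    [0, 0, 0.1],
    [0, 0, 0.1],
    [0, 0, 0],
    [0, 0, 0]
  ],
  "angular": [
    [0, 0, 0],
    [0, 0, 0],
    [0, 0, 0],
    [0, 0, 0]
  ]
}}

```text
clock: 12.45
position: [0.5119, -0.3486, 0.1446]
ee_rot: [2.219, 2.22, -0.0]
force: [-0.6, -0.2, 5.5]
width: 0.426
gripper_force: 23.5
```

>>> {"op": "carry_out", "data": {
  "claw": [4.5, 5.5, 6.5, 8, 9.1, 9.1, 9.1, 9.1, 9.1, 9.1, 9.1, 9.1],
  "delta_pos": [
    [0, 0, 0],
    [0, 0, 0],
    [0, 0, 0],
    [0, 0, 0],
    [0, 0, 0],
    [0, 0, 0],
    [0, 0, -1],
    [0, 0, -3],
    [0, 0, -4],
    [0, 0, -4],
    [0, 0, -2],
    [0, 0, 0]
  ],
  "angular": [
    [0, 0, 0],
    [0, 0, 0],
    [0, 0, 0],
    [0, 0, 0],
    [0, 0, 0],
    [0, 0, 0],
    [0, 0, 0],
    [0, 0, 0],
    [0, 0, 0],
    [0, 0, 0],
    [0, 0, 0],
    [0, 0, 0]
  ]
}}

```text
clock: 13.65
position: [0.5131, -0.3482, 0.288]
ee_rot: [2.216, 2.218, 0.003]
force: [0.1, -0.1, 0.2]
width: 0.994
gripper_force: 0.0
```

Run:
```python
from h import *
s=arm.observe();print(s["clock"],s["position"],s["ee_rot"])
for n in("side","scene"):
    c=arm.get_image(n)
    r=arm.trace("pepper_mill",c)[0]["region"];ys,xs=np.nonzero(r);print(xs.min(),xs.max(),ys.min(),ys.max(),xs[ys<ys.min()+8].mean())
    print(atz(c,arm.place_of("pepper_mill",c)[0]["centre"],.022),proj(c,[[.512,-.348,z] for z in(.022,.192)]).tolist())
    for k in("salt_shaker","spice_jar","timer"):print(k,atz(c,arm.place_of(k,c)[0]["centre"],.008))
```

```text
13.65 [ 0.51312422 -0.34816731  0.28796142] [2.21565253 2.21785419 0.00283444]
329 346 125 179 339.0
[ 0.5017 -0.3286  0.022 ] [[337.4529537635304, 174.99383723031832], [338.8876026198442, 124.28634705442389]]
salt_shaker [0.55   0.1707 0.008 ]
spice_jar [0.5381 0.3305 0.008 ]
timer [0.5505 0.2611 0.008 ]
426 452 170 227 443.8255813953488
[ 0.5094 -0.3381  0.022 ] [[435.6153848878459, 222.34488657112578], [443.6675293177432, 169.53026187521834]]
salt_shaker [0.5486 0.1895 0.008 ]Traceback (most recent call last):
  File "<stdin>", line 7, in <module>
IndexError: list index out of range
```

>>> {"op": "carry_out", "data": {
  "claw": [9.1, 9.1, 9.1, 9.1, 9.1, 9.1, 9.1, 9.1, 9.1, 9.1, 9.1, 9.1, 9.1, 9.1, 9.1],
  "delta_pos": [
    [2, 0, 0],
    [4.5, 0.3, 0],
    [4.5, 0.3, 0],
    [4.5, 0.3, 0],
    [4.5, 0.3, 0],
    [4.5, 0.3, 0],
    [4.5, 0.3, 0],
    [4.5, 0.3, 0],
    [4.5, 0.3, 0],
    [4.5, 0.3, 0],
    [4.5, 0.3, 0],
    [4.5, 0.3, 0],
    [2.2, 0.2, 0],
    [0, 0, 0],
    [0, 0, 0]
  ],
  "angular": [
    [0, 0, 0],
    [0, 0, 0],
    [0, 0, 0],
    [0, 0, 0],
    [0, 0, 0],
    [0, 0, 0],
    [0, 0, 0],
    [0, 0, 0],
    [0, 0, 0],
    [0, 0, 0],
    [0, 0, 0],
    [0, 0, 0],
    [0, 0, 0],
    [0, 0, 0],
    [0, 0, 0]
  ]
}}

```text
clock: 15.7
position: [0.5452, 0.19, 0.2832]
ee_rot: [2.218, 2.224, -0.001]
force: [-0.8, 0.2, 0.1]
width: 0.993
gripper_force: 0.0
```

>>> {"op": "carry_out", "data": {
  "claw": [9.1, 9.1, 9.1, 9.1, 9.1, 9.1, 9.1, 9.1, 9.1],
  "delta_pos": [
    [0, 0, 3],
    [0, 0, 4],
    [0, 0, 4],
    [0, 0, 4],
    [0, 0, 3],
    [0, 0, 3],
    [0, 0, 2],
    [0, 0, 1.4],
    [0, 0, 0]
  ],
  "angular": [
    [0, 0, 0],
    [0, 0, 0],
    [0, 0, 0],
    [0, 0, 0],
    [0, 0, 0],
    [0, 0, 0],
    [0, 0, 0],
    [0, 0, 0],
    [0, 0, 0]
  ]
}}

```text
clock: 16.6
position: [0.545, 0.1875, 0.0379]
ee_rot: [-2.222, -2.22, 0.005]
force: [0.1, 0.9, -0.5]
width: 0.987
gripper_force: 0.0
```

>>> {"op": "carry_out", "data": {
  "claw": [7, 5.5, 4, 3, 2.5, 2, 2, 2, 2, 2],
  "delta_pos": [
    [0, 0, 0],
    [0, 0, 0],
    [0, 0, 0],
    [0, 0, 0],
    [0, 0, 0],
    [0, 0, 0],
    [0, 0, 0],
    [0, 0, 0],
    [0, 0, 0],
    [0, 0, 0]
  ],
  "angular": [
    [0, 0, 0],
    [0, 0, 0],
    [0, 0, 0],
    [0, 0, 0],
    [0, 0, 0],
    [0, 0, 0],
    [0, 0, 0],
    [0, 0, 0],
    [0, 0, 0],
    [0, 0, 0]
  ]
}}

```text
clock: 17.6
position: [0.5459, 0.1893, 0.0393]
ee_rot: [2.22, 2.222, -0.0]
force: [0.2, -0.4, 0.2]
width: 0.361
gripper_force: 24.5
```

>>> {"op": "carry_out", "data": {
  "claw": [2, 2, 2, 2, 2, 2, 2, 2, 2, 2, 2, 2, 2, 2, 2, 2, 2, 2, 2],
  "delta_pos": [
    [0, 0, -0.5],
    [0, 0, -1.5],
    [0, 0, -3],
    [0, 0, -3],
    [0, 0, -2],
    [-1, 0, 0],
    [-2, -0.6, 0],
    [-4, -1.1, 0],
    [-4, -1.1, 0],
    [-4, -1.1, 0],
    [-4, -1.1, 0],
    [-4, -1.1, 0],
    [-4, -1.1, 0],
    [-4, -1.1, 0],
    [-4, -1.1, 0],
    [-4, -1.1, 0],
    [-2, -1.1, 0],
    [-0.4, -0.2, 0],
    [0, 0, 0]
  ],
  "angular": [
    [0, 0, 0],
    [0, 0, 0],
    [0, 0, 0],
    [0, 0, 0],
    [0, 0, 0],
    [0, 0, 0],
    [0, 0, 0],
    [0, 0, 0],
    [0, 0, 0],
    [0, 0, 0],
    [0, 0, 0],
    [0, 0, 0],
    [0, 0, 0],
    [0, 0, 0],
    [0, 0, 0],
    [0, 0, 0],
    [0, 0, 0],
    [0, 0, 0],
    [0, 0, 0]
  ]
}}

```text
clock: 19.5
position: [0.4273, -0.2254, 0.139]
ee_rot: [-2.222, -2.22, 0.001]
force: [1.0, 0.7, 0.1]
width: 0.358
gripper_force: 24.4
```

Run:
```python
from h import *
s=arm.observe();print(s["clock"],s["position"],s["ee_rot"])
P=s["position"]-[0,0,.0313]
for n in("side","scene"):
    c=arm.get_image(n)
    for r in arm.place_of("salt_shaker",c)[:2]:print(r["conf"],r["centre"]*np.array([640,480]),proj(c,P))
    for k in("timer","spice_jar"):print(k,[atz(c,r["centre"],.008) for r in arm.place_of(k,c)[:1]])
```

```text
19.5 [ 0.42727149 -0.22541644  0.13903357] [-2.22230205e+00 -2.21963575e+00  6.40477569e-04]
0.85 [369.024 165.408] [[370.54074024 168.19689555]]
0.26 [316.288 243.888] [[370.54074024 168.19689555]]
timer []
spice_jar [array([0.5337, 0.3339, 0.008 ])]
0.84 [428.416 223.296] [[426.31007396 226.54665118]]
0.52 [435.008 221.28 ] [[426.31007396 226.54665118]]
timer [array([0.5594, 0.2677, 0.008 ])]
spice_jar [array([0.5212, 0.331 , 0.008 ])]
```

>>> {"op": "carry_out", "data": {
  "claw": [2, 2, 2, 2, 2, 2, 2, 2],
  "delta_pos": [
    [0, 0, 2],
    [0, 0, 3],
    [0, 0, 2],
    [0, 0, 1],
    [0, 0, 0.4],
    [0, 0, 0.1],
    [0, 0, 0],
    [0, 0, 0]
  ],
  "angular": [
    [0, 0, 0],
    [0, 0, 0],
    [0, 0, 0],
    [0, 0, 0],
    [0, 0, 0],
    [0, 0, 0],
    [0, 0, 0],
    [0, 0, 0]
  ]
}}

```text
clock: 20.7
position: [0.4288, -0.2251, 0.0551]
ee_rot: [2.22, 2.221, 0.001]
force: [0.2, -0.7, -1.1]
width: 0.361
gripper_force: 24.4
```

>>> {"op": "carry_out", "data": {
  "claw": [2, 2, 2, 2, 2],
  "delta_pos": [
    [0, 0, 0.1],
    [0, 0, 0.1],
    [0, 0, 0.05],
    [0, 0, 0],
    [0, 0, 0]
  ],
  "angular": [
    [0, 0, 0],
    [0, 0, 0],
    [0, 0, 0],
    [0, 0, 0],
    [0, 0, 0]
  ]
}}

```text
clock: 21.2
position: [0.429, -0.2253, 0.0532]
ee_rot: [2.219, 2.221, -0.0]
force: [-2.9, 0.3, 15.0]
width: 0.365
gripper_force: 25.4
```

>>> {"op": "carry_out", "data": {
  "claw": [2, 4.5, 6, 8, 9.1, 9.1, 9.1, 9.1, 9.1, 9.1, 9.1, 9.1],
  "delta_pos": [
    [0, 0, -0.1],
    [0, 0, 0],
    [0, 0, 0],
    [0, 0, 0],
    [0, 0, 0],
    [0, 0, 0],
    [0, 0, -1],
    [0, 0, -3],
    [0, 0, -4],
    [0, 0, -4],
    [0, 0, -3],
    [0, 0, 0]
  ],
  "angular": [
    [0, 0, 0],
    [0, 0, 0],
    [0, 0, 0],
    [0, 0, 0],
    [0, 0, 0],
    [0, 0, 0],
    [0, 0, 0],
    [0, 0, 0],
    [0, 0, 0],
    [0, 0, 0],
    [0, 0, 0],
    [0, 0, 0]
  ]
}}

```text
clock: 22.4
position: [0.4307, -0.2253, 0.2076]
ee_rot: [2.215, 2.217, 0.003]
force: [-0.5, 0.4, -0.5]
width: 0.99
gripper_force: 0.0
```

>>> {"op": "carry_out", "data": {
  "claw": [9.1, 9.1, 9.1, 9.1, 9.1, 9.1, 9.1, 9.1, 9.1, 9.1, 9.1, 9.1, 9.1, 9.1, 9.1],
  "delta_pos": [
    [2, 0.2, 0],
    [4.5, 0.8, 0],
    [4.5, 0.8, 0],
    [4.5, 0.8, 0],
    [4.5, 0.8, 0],
    [4.5, 0.8, 0],
    [4.5, 0.8, 0],
    [4.5, 0.8, 0],
    [4.5, 0.8, 0],
    [4.5, 0.8, 0],
    [4.5, 0.8, 0],
    [4.5, 0.8, 0],
    [4.1, 1.2, 0],
    [0, 0, 0],
    [0, 0, 0]
  ],
  "angular": [
    [0, 0, 0],
    [0, 0, 0],
    [0, 0, 0],
    [0, 0, 0],
    [0, 0, 0],
    [0, 0, 0],
    [0, 0, 0],
    [0, 0, 0],
    [0, 0, 0],
    [0, 0, 0],
    [0, 0, 0],
    [0, 0, 0],
    [0, 0, 0],
    [0, 0, 0],
    [0, 0, 0]
  ]
}}

```text
clock: 23.9
position: [0.5289, 0.3323, 0.2021]
ee_rot: [-2.217, -2.224, 0.002]
force: [0.2, -0.7, -1.3]
width: 0.992
gripper_force: 0.0
```

Run:
```python
from h import *
s=arm.observe();print(s["clock"],s["position"],s["ee_rot"])
for n in("side","scene","wrist"):
    c=arm.get_image(n);save(c,n+"2.png")
    for k,z in dict(pepper_mill=.022,salt_shaker=.022,timer=.008,spice_jar=.008).items():print(k,[(round(r["conf"],2),atz(c,r["centre"],z)[:2]) for r in arm.place_of(k,c)[:1]])
```

```text
23.9 [0.52889667 0.3323153  0.20212894] [-2.21722081e+00 -2.22441212e+00  1.94293706e-03]
pepper_mill [(0.64, array([ 0.5065, -0.3392]))]
salt_shaker [(0.45, array([0.5842, 0.0235]))]
timer [(0.59, array([0.5555, 0.2613]))]
spice_jar [(0.82, array([0.5368, 0.3224]))]
pepper_mill [(0.79, array([ 0.5161, -0.3428]))]
salt_shaker [(0.72, array([ 0.4222, -0.2271]))]
timer [(0.7, array([0.5435, 0.2629]))]
spice_jar [(0.72, array([0.5289, 0.3317]))]
pepper_mill []
salt_shaker []
timer [(0.57, array([0.5522, 0.2628]))]
spice_jar [(0.68, array([0.5298, 0.3271]))]
```

View pics/scene2.png

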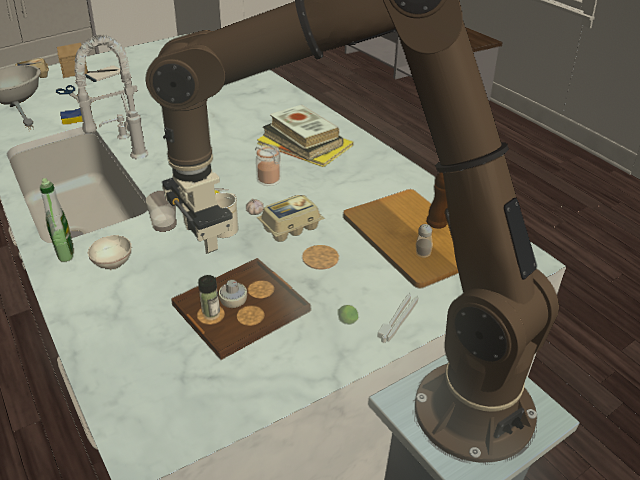

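The shaker (425,240) and mill (437,200) stand upright on the board; the timer (232,292) and jar (208,297) are still in place. Jar next.

>>> {"op": "carry_out", "data": {
  "claw": [9.1, 9.1, 9.1, 9.1, 9.1, 9.1, 9.1],
  "delta_pos": [
    [-0.1, 0.1, 2],
    [0, 0, 3],
    [0, 0, 3],
    [0, 0, 3],
    [0, 0, 1.5],
    [0, 0, 0.9],
    [0, 0, 0]
  ],
  "angular": [
    [0, 0, 0],
    [0, 0, 0],
    [0, 0, 0],
    [0, 0, 0],
    [0, 0, 0],
    [0, 0, 0],
    [0, 0, 0]
  ]
}}

```text
clock: 25.35
position: [0.5305, 0.3302, 0.0683]
ee_rot: [-2.22, -2.222, 0.001]
force: [0.2, -0.4, 0.1]
width: 0.991
gripper_force: 0.0
```

>>> {"op": "carry_out", "data": {
  "claw": [7, 5.5, 4, 3, 2.5, 2, 2, 2, 2, 2],
  "delta_pos": [
    [0, 0, 0],
    [0, 0, 0],
    [0, 0, 0],
    [0, 0, 0],
    [0, 0, 0],
    [0, 0, 0],
    [0, 0, 0],
    [0, 0, 0],
    [0, 0, 0],
    [0, 0, 0]
  ],
  "angular": [
    [0, 0, 0],
    [0, 0, 0],
    [0, 0, 0],
    [0, 0, 0],
    [0, 0, 0],
    [0, 0, 0],
    [0, 0, 0],
    [0, 0, 0],
    [0, 0, 0],
    [0, 0, 0]
  ]
}}

```text
clock: 26.35
position: [0.5308, 0.3303, 0.0688]
ee_rot: [2.22, 2.222, -0.0]
force: [0.3, -0.3, 0.2]
width: 0.436
gripper_force: 25.0
```

>>> {"op": "carry_out", "data": {
  "claw": [2, 2, 2, 2, 2, 2, 2, 2, 2, 2, 2, 2, 2, 2, 2, 2, 2, 2, 2, 2],
  "delta_pos": [
    [0, 0, -0.5],
    [0, 0, -1.5],
    [0, 0, -3],
    [0, 0, -3],
    [-1, 0, -1],
    [-2.5, 0, 0],
    [-4, 0.6, 0],
    [-4, 0.6, 0],
    [-4, 0.6, 0],
    [-4, 0.6, 0],
    [-4, 0.6, 0],
    [-4, 0.6, 0],
    [-4, 0.6, 0],
    [-4, 0.6, 0],
    [-4, 0.6, 0],
    [-4, 0.6, 0],
    [-4, 0.6, 0],
    [-4, 0.3, 0],
    [-3, 0, 0],
    [-1, 0, 0]
  ],
  "angular": [
    [0, 0, 0],
    [0, 0, 0],
    [0, 0, 0],
    [0, 0, 0],
    [0, 0, 0],
    [0, 0, 0],
    [0, 0, 0],
    [0, 0, 0],
    [0, 0, 0],
    [0, 0, 0],
    [0, 0, 0],
    [0, 0, 0],
    [0, 0, 0],
    [0, 0, 0],
    [0, 0, 0],
    [0, 0, 0],
    [0, 0, 0],
    [0, 0, 0],
    [0, 0, 0],
    [0, 0, 0]
  ]
}}

```text
clock: 28.35
position: [0.5988, -0.2302, 0.1582]
ee_rot: [2.227, 2.216, -0.004]
force: [-0.5, -0.6, -1.9]
width: 0.435
gripper_force: 25.0
```

>>> {"op": "carry_out", "data": {
  "claw": [2, 2],
  "delta_pos": [
    [0, 0, 0],
    [0, 0, 0]
  ],
  "angular": [
    [0, 0, 0],
    [0, 0, 0]
  ]
}}

```text
clock: 28.55
position: [0.6, -0.2231, 0.1589]
ee_rot: [-2.219, -2.223, -0.001]
force: [0.0, 0.8, -0.6]
width: 0.438
gripper_force: 25.0
```

>>> {"op": "carry_out", "data": {
  "claw": [2, 2, 2, 2, 2, 2, 2, 2],
  "delta_pos": [
    [0, 0, 2],
    [0, 0, 3],
    [0, 0, 1.5],
    [0, 0, 0.8],
    [0, 0, 0.1],
    [0, 0, 0.1],
    [0, 0, 0],
    [0, 0, 0]
  ],
  "angular": [
    [0, 0, 0],
    [0, 0, 0],
    [0, 0, 0],
    [0, 0, 0],
    [0, 0, 0],
    [0, 0, 0],
    [0, 0, 0],
    [0, 0, 0]
  ]
}}

```text
clock: 29.35
position: [0.6008, -0.2247, 0.0848]
ee_rot: [2.22, 2.221, 0.001]
force: [-0.9, 0.0, -1.8]
width: 0.433
gripper_force: 25.0
```

>>> {"op": "carry_out", "data": {
  "claw": [2, 2, 2, 2, 2],
  "delta_pos": [
    [0, 0, 0.1],
    [0, 0, 0.1],
    [0, 0, 0.05],
    [0, 0, 0],
    [0, 0, 0]
  ],
  "angular": [
    [0, 0, 0],
    [0, 0, 0],
    [0, 0, 0],
    [0, 0, 0],
    [0, 0, 0]
  ]
}}

```text
clock: 29.85
position: [0.6007, -0.2248, 0.0829]
ee_rot: [2.22, 2.221, 0.0]
force: [-4.3, 0.4, 11.3]
width: 0.435
gripper_force: 25.0
```

>>> {"op": "carry_out", "data": {
  "claw": [2, 4.5, 6, 8, 9.1, 9.1, 9.1, 9.1, 9.1, 9.1, 9.1, 9.1],
  "delta_pos": [
    [0, 0, -0.1],
    [0, 0, 0],
    [0, 0, 0],
    [0, 0, 0],
    [0, 0, 0],
    [0, 0, 0],
    [0, 0, -1],
    [0, 0, -3],
    [0, 0, -4],
    [0, 0, -4],
    [0, 0, -2],
    [0, 0, 0]
  ],
  "angular": [
    [0, 0, 0],
    [0, 0, 0],
    [0, 0, 0],
    [0, 0, 0],
    [0, 0, 0],
    [0, 0, 0],
    [0, 0, 0],
    [0, 0, 0],
    [0, 0, 0],
    [0, 0, 0],
    [0, 0, 0],
    [0, 0, 0]
  ]
}}

```text
clock: 31.05
position: [0.6023, -0.2245, 0.227]
ee_rot: [2.216, 2.218, 0.005]
force: [0.1, -0.2, 0.2]
width: 0.988
gripper_force: 0.0
```

>>> {"op": "carry_out", "data": {
  "claw": [9.1, 9.1, 9.1, 9.1, 9.1, 9.1, 9.1, 9.1, 9.1, 9.1, 9.1, 9.1, 9.1, 9.1],
  "delta_pos": [
    [2, 0, 0],
    [4.5, -0.5, 0],
    [4.5, -0.5, 0],
    [4.5, -0.5, 0],
    [4.5, -0.5, 0],
    [4.5, -0.5, 0],
    [4.5, -0.5, 0],
    [4.5, -0.5, 0],
    [4.5, -0.5, 0],
    [4.5, -0.5, 0],
    [4.5, -0.5, 0],
    [1.7, 0, 0],
    [0, 0, 0],
    [0, 0, 0]
  ],
  "angular": [
    [0, 0, 0],
    [0, 0, 0],
    [0, 0, 0],
    [0, 0, 0],
    [0, 0, 0],
    [0, 0, 0],
    [0, 0, 0],
    [0, 0, 0],
    [0, 0, 0],
    [0, 0, 0],
    [0, 0, 0],
    [0, 0, 0],
    [0, 0, 0],
    [0, 0, 0]
  ]
}}

```text
clock: 32.45
position: [0.5496, 0.2618, 0.2218]
ee_rot: [2.22, 2.223, -0.002]
force: [0.4, -0.0, 0.6]
width: 0.989
gripper_force: 0.0
```

Run:
```python
from h import *
s=arm.observe();print(s["clock"],s["position"],s["ee_rot"])
pp={}
for n in("side","scene","wrist"):
    c=pp[n]=arm.get_image(n);print(n)
    for k,z in dict(pepper_mill=.022,salt_shaker=.022,spice_jar=.022,timer=.008,coaster=0,tray=0).items():print(k,[(round(r["conf"],2),atz(c,r["centre"],z)[:2]) for r in arm.place_of(k,c)[:1]])
    r=arm.trace("coaster",c)
    if r and r[0]["conf"]>.4:
        k=max(cv2.findContours(r[0]["region"].astype(np.uint8),0,2)[0],key=cv2.contourArea)
        P=np.array([atz(c,q/np.array([640,480]),.006)[:2] for q in k[:,0]],np.float32);print("coaster circle",cv2.fitEllipse(P*1000))
a=cv2.resize(pp["side"]["frame"][80:280,260:440],None,fx=2.1,fy=2.1)
b=cv2.resize(pp["wrist"]["frame"],(560,420));save({"frame":np.hstack([a[:420],b])[:, :938]},"g3.png")
im=cv2.imread("pics/g3.png");cv2.imwrite("pics/g3s.png",cv2.resize(im,None,fx=.85,fy=.85));print(im.shape)
```

```text
32.45 [0.54959111 0.26176909 0.22176764] [ 2.21969328e+00  2.22287897e+00 -2.06587845e-03]
side
pepper_mill [(0.36, array([ 0.5014, -0.3324]))]
salt_shaker [(0.41, array([ 0.4208, -0.2494]))]
spice_jar []
timer [(0.69, array([0.5496, 0.2674]))]
coaster [(0.88, array([0.5889, 0.0091]))]
tray [(0.7, array([0.5215, 0.2613]))]
coaster circle ((578.946533203125, -1.0835435390472412), (94.7327651977539, 98.23249053955078), 5.278839588165283)
scene
pepper_mill [(0.61, array([ 0.5127, -0.3526]))]
salt_shaker [(0.75, array([ 0.4185, -0.2186]))]
spice_jar [(0.78, array([ 0.5985, -0.2307]))]
timer [(0.77, array([0.5588, 0.2647]))]
coaster [(0.9, array([ 0.577, -0.011]))]
tray [(0.59, array([0.5172, 0.2534]))]
coaster circle ((575.27587890625, -7.729557991027832), (96.74979400634766, 100.25526428222656), 53.116943359375)
wrist
pepper_mill [(0.54, array([0.5241, 0.2644]))]
salt_shaker []
spice_jar []
timer [(0.56, array([0.5489, 0.2601]))]
coaster []
tray [(0.92, array([0.5217, 0.26  ]))]
coaster circle ((578.465576171875, 19.690170288085938), (53.022186279296875, 74.66329193115234), 86.4765853881836)
(420, 938, 3)
```

View pics/g3s.png

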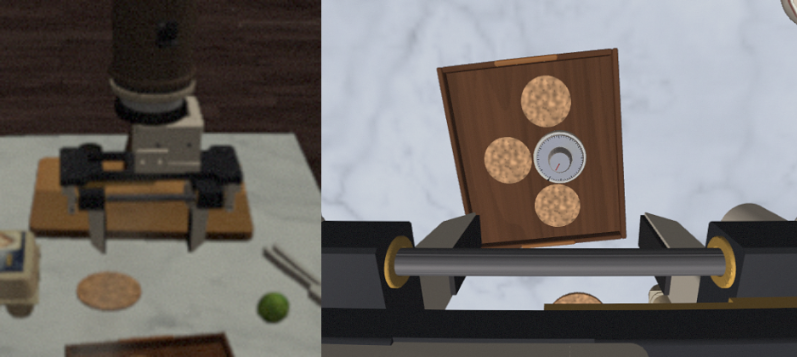

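The wrist view shows the timer alone on the tray at its place, with three empty cork spots. The board lies behind the gripper in the side crop. Next I grasp the timer by the dial.

>>> {"op": "carry_out", "data": {
  "claw": [9.1, 9.1, 9.1, 9.1, 9.1, 9.1, 9.1, 9.1],
  "delta_pos": [
    [0, 0, 3],
    [0, 0, 4],
    [0, 0, 4],
    [0, 0, 3],
    [0, 0, 2],
    [0, 0, 1.5],
    [0, 0, 1],
    [0, 0, 0]
  ],
  "angular": [
    [0, 0, 0],
    [0, 0, 0],
    [0, 0, 0],
    [0, 0, 0],
    [0, 0, 0],
    [0, 0, 0],
    [0, 0, 0],
    [0, 0, 0]
  ]
}}

```text
clock: 34.45
position: [0.5494, 0.2621, 0.0365]
ee_rot: [-2.22, -2.222, 0.002]
force: [-0.2, 0.0, -0.4]
width: 0.992
gripper_force: 0.0
```

>>> {"op": "carry_out", "data": {
  "claw": [7, 6, 5.5, 5, 4.5, 4.5, 4.5, 4.5],
  "delta_pos": [
    [0, 0, 0],
    [0, 0, 0],
    [0, 0, 0],
    [0, 0, 0],
    [0, 0, 0],
    [0, 0, 0],
    [0, 0, 0],
    [0, 0, 0]
  ],
  "angular": [
    [0, 0, 0],
    [0, 0, 0],
    [0, 0, 0],
    [0, 0, 0],
    [0, 0, 0],
    [0, 0, 0],
    [0, 0, 0],
    [0, 0, 0]
  ]
}}

```text
clock: 35.25
position: [0.5498, 0.2623, 0.0373]
ee_rot: [2.22, 2.222, -0.0]
force: [-0.5, 0.1, 0.8]
width: 0.49
gripper_force: 0.0
```

Run:
```python
from h import *
s=arm.observe();print(s["width"],s["gripper_force"],s["position"])
p=arm.get_image("side");q=arm.get_image("scene");w=arm.get_image("wrist")
print(proj(p,[s["position"]]),proj(q,[s["position"]]))
a=cv2.resize(p["frame"][240:340,290:420],(400,308));b=cv2.resize(q["frame"][230:330,170:300],(400,308))
c=cv2.resize(w["frame"],(400,290));o=np.zeros((598,800,3),np.uint8);o[:308,:400]=a;o[:308,400:]=b;o[308:,:400]=c;save({"frame":o},"g4.png")
```

```text
0.49049641347842216 0.0 [0.54976966 0.26230847 0.0373067 ]
[[338.46335041 299.36620985]] [[231.15361439 290.10609118]]
```

View pics/g4.png

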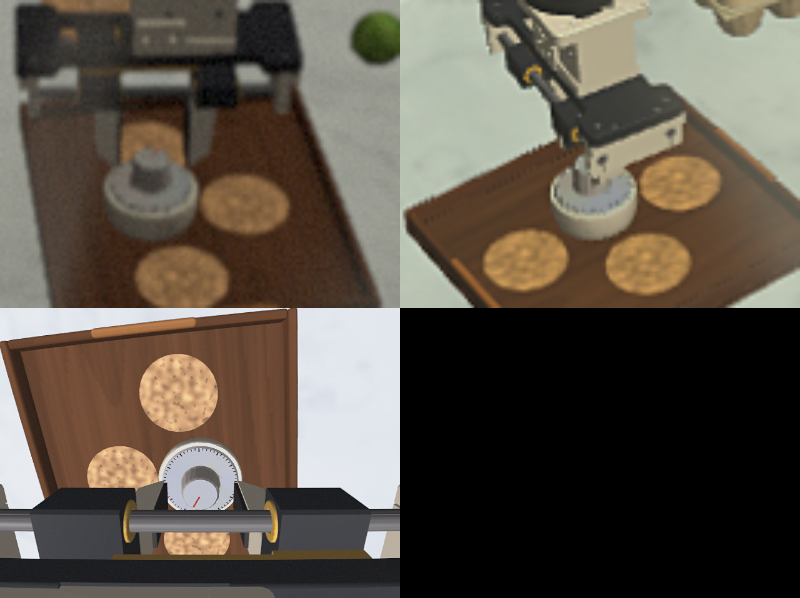

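The fingertips show about 6.6 px (18 mm) above the predicted TCP at (338,299) in the side view. They closed around the slim knob without touching it. This also explains the narrow widths on the mill and the shaker cap. I'll open, go 16 mm lower and close again.

>>> {"op": "carry_out", "data": {
  "claw": [6, 7.5, 9.1, 9.1, 9.1, 9.1, 9.1, 9.1],
  "delta_pos": [
    [0, 0, 0],
    [0, 0, 0],
    [0, 0, 0],
    [0, 0, 0],
    [0, 0, 0.5],
    [0, 0, 0.6],
    [0, 0, 0.5],
    [0, 0, 0]
  ],
  "angular": [
    [0, 0, 0],
    [0, 0, 0],
    [0, 0, 0],
    [0, 0, 0],
    [0, 0, 0],
    [0, 0, 0],
    [0, 0, 0],
    [0, 0, 0]
  ]
}}

```text
clock: 36.2
position: [0.5492, 0.2619, 0.0202]
ee_rot: [-2.22, -2.222, 0.003]
force: [1.1, -0.0, 0.9]
width: 0.989
gripper_force: 0.0
```

>>> {"op": "carry_out", "data": {
  "claw": [7.5, 6.5, 5.8, 5.3, 5, 5, 5, 5],
  "delta_pos": [
    [0, 0, 0],
    [0, 0, 0],
    [0, 0, 0],
    [0, 0, 0],
    [0, 0, 0],
    [0, 0, 0],
    [0, 0, 0],
    [0, 0, 0]
  ],
  "angular": [
    [0, 0, 0],
    [0, 0, 0],
    [0, 0, 0],
    [0, 0, 0],
    [0, 0, 0],
    [0, 0, 0],
    [0, 0, 0],
    [0, 0, 0]
  ],
  "force": 20
}}

```text
clock: 37.0
position: [0.5499, 0.2624, 0.0215]
ee_rot: [2.22, 2.222, 0.0]
force: [-0.7, -0.8, 2.1]
width: 0.646
gripper_force: 20.0
```

>>> {"op": "carry_out", "data": {
  "claw": [5, 5, 5, 5, 5, 5, 5, 5, 5, 5, 5, 5, 5, 5],
  "delta_pos": [
    [0, 0, -0.5],
    [0, 0, -1.5],
    [0, 0, -3],
    [0, 0, -4],
    [0, 0, -4],
    [-1, 0, -4],
    [-2, 0.3, -4],
    [-3, 0.6, -4],
    [-3, 0.6, -3],
    [-3, 0.6, 0],
    [-2, 0.6, 0],
    [-1, 0, 0],
    [0, 0, 0],
    [0, 0, 0]
  ],
  "angular": [
    [0, 0, 0],
    [0, 0, 0],
    [0, 0, 0],
    [0, 0, 0],
    [0, 0, 0],
    [0, 0, 0],
    [0, 0, 0],
    [0, 0, 0],
    [0, 0, 0],
    [0, 0, 0],
    [0, 0, 0],
    [0, 0, 0],
    [0, 0, 0],
    [0, 0, 0]
  ]
}}

```text
clock: 38.4
position: [0.5762, 0.114, 0.3013]
ee_rot: [-2.218, -2.223, -0.001]
force: [-0.0, 0.3, -1.2]
width: 0.645
gripper_force: 20.0
```

Run:
```python
from h import *
s=arm.observe();print(s["clock"],s["position"],s["ee_rot"],s["width"])
for n in("scene","side","wrist"):
    c=arm.get_image(n);print(n)
    for k,z in dict(coaster=0,timer=s["position"][2]-.0135).items():print(k,[(round(r["conf"],2),atz(c,r["centre"],z)[:2]) for r in arm.place_of(k,c)[:1]])
    r=arm.trace("coaster",c)
    if r and r[0]["conf"]>.4:
        k=max(cv2.findContours(r[0]["region"].astype(np.uint8),0,2)[0],key=cv2.contourArea)
        P=np.array([atz(c,q/np.array([640,480]),.006)[:2] for q in k[:,0]],np.float32);print("coaster",cv2.fitEllipse(P*1000))
save(c,"w3.png")
```

```text
38.4 [0.57617274 0.11398103 0.30134388] [-2.21835221e+00 -2.22349253e+00 -7.08402484e-04] 0.6447892683591925
scene
coaster [(0.93, array([ 0.5766, -0.0161]))]
timer []
coaster ((575.36865234375, -6.713218688964844), (92.364501953125, 100.17339324951172), 59.21449279785156)
side
coaster [(0.79, array([ 0.5885, -0.0046]))]
timer [(0.59, array([0.5731, 0.119 ]))]
coaster ((579.0140991210938, -1.664811611175537), (88.0818099975586, 98.07022857666016), 6.621872901916504)
wrist
coaster []
timer [(0.63, array([0.5781, 0.1127]))]
```

View pics/w3.png

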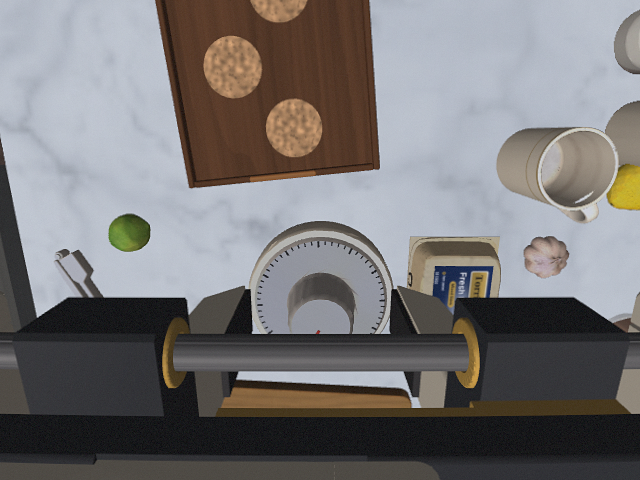

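Run:
```python
from h import *
c=arm.get_image("wrist")
for z in(.05,.072):print(z,[atz(c,np.array(u)/[640,480],z)[:2].tolist() for u in((409,237),(499,237),(410,290),(420,310))])
c=arm.get_image("side");r=arm.trace("egg_box",c)[0]["region"];ys,xs=np.nonzero(r)
for y in range(ys.min(),ys.max()+1,8):
    x=xs[ys==y].max();print(y,x,atz(c,np.array([x,y])/[640,480],.07)[:2],atz(c,np.array([x,y])/[640,480],.02)[:2])
```

```text
0.05 [[0.6746, 0.0728], [0.7754, 0.073], [0.6797, 0.0096], [0.6931, -0.0156]]
0.072 [[0.6697, 0.0786], [0.7653, 0.0788], [0.6745, 0.0186], [0.6872, -0.0053]]
208 261 [ 0.7348 -0.0751] [ 0.7414 -0.1579]
216 280 [ 0.6833 -0.0337] [ 0.6865 -0.1137]
224 281 [0.6799 0.0047] [ 0.6829 -0.0727]
232 280 [0.6817 0.0414] [ 0.6848 -0.0337]
240 281 [0.6785 0.0765] [0.6814 0.0038]
248 281 [0.6778 0.1102] [0.6807 0.0396]
256 275 [0.6912 0.1422] [0.695  0.0737]
```

Egg box's near edge is at x≈0.675, so the gripper (up to 0.672 at height, fingers to 0.642) clears it. Moving over the coaster and down.

>>> {"op": "carry_out", "data": {
  "claw": [5, 5, 5, 5, 5, 5, 5, 5, 5, 5, 5, 5, 5, 5],
  "delta_pos": [
    [-2, 0, 0],
    [-4, 0, 0],
    [-4, 0, 1],
    [-1.8, 0, 3],
    [0, 0, 4],
    [0, 0, 4],
    [0, 0, 4],
    [0, 0, 4],
    [0, 0, 3],
    [0, 0, 2.5],
    [0, 0, 1.5],
    [0, 0, 0.5],
    [0, 0, 0],
    [0, 0, 0]
  ],
  "angular": [
    [0, 0, 0],
    [0, 0, 0],
    [0, 0, 0],
    [0, 0, 0],
    [0, 0, 0],
    [0, 0, 0],
    [0, 0, 0],
    [0, 0, 0],
    [0, 0, 0],
    [0, 0, 0],
    [0, 0, 0],
    [0, 0, 0],
    [0, 0, 0],
    [0, 0, 0]
  ]
}}

```text
clock: 40.55
position: [0.578, -0.0052, 0.0272]
ee_rot: [2.22, 2.221, 0.002]
force: [-0.5, -0.3, -0.5]
width: 0.649
gripper_force: 20.0
```

Run:
```python
from h import *
s=arm.observe();print(s["clock"],s["position"],s["force"])
```

```text
40.55 [ 0.57795762 -0.00521465  0.02724209] [-0.52896742 -0.28626879 -0.50016257]
```

>>> {"op": "carry_out", "data": {
  "claw": [5, 5, 5, 5, 5, 5],
  "delta_pos": [
    [0, 0, 0.3],
    [0, 0, 0.2],
    [0, 0, 0.15],
    [0, 0, 0.1],
    [0, 0, 0],
    [0, 0, 0]
  ],
  "angular": [
    [0, 0, 0],
    [0, 0, 0],
    [0, 0, 0],
    [0, 0, 0],
    [0, 0, 0],
    [0, 0, 0]
  ]
}}

```text
clock: 41.15
position: [0.5771, -0.0055, 0.0194]
ee_rot: [2.22, 2.222, -0.0]
force: [-3.1, -1.6, 7.8]
width: 0.645
gripper_force: 20.0
```

>>> {"op": "carry_out", "data": {
  "claw": [5, 6.5, 7.5, 8.2, 8.6, 8.6, 8.6, 8.6, 8.6, 8.6, 8.6, 8.6, 8.6, 8.6],
  "delta_pos": [
    [0, 0, -0.1],
    [0, 0, 0],
    [0, 0, 0],
    [0, 0, 0],
    [0, 0, 0],
    [0, 0, -1],
    [0, 0, -3],
    [0, 0, -4],
    [0, 0, -4],
    [0, 0, -4],
    [0, 0, -4],
    [3, 0, -2],
    [4, 0, 0],
    [4, 0, 0]
  ],
  "angular": [
    [0, 0, 0],
    [0, 0, 0],
    [0, 0, 0],
    [0, 0, 0],
    [0, 0, 0],
    [0, 0, 0],
    [0, 0, 0],
    [0, 0, 0],
    [0, 0, 0],
    [0, 0, 0],
    [0, 0, 0],
    [0, 0, 0],
    [0, 0, 0],
    [0, 0, 0]
  ]
}}

```text
clock: 42.55
position: [0.5772, 0.1055, 0.2414]
ee_rot: [2.221, 2.22, 0.003]
force: [-0.5, 0.5, 0.1]
width: 0.938
gripper_force: 0.0
```

Run:
```python
from h import *
s=arm.observe();print(s["clock"],s["position"])
c=arm.get_image("wrist");save(c,"w4.png")
for k,z in dict(timer=.006,coaster=.006).items():print(k,[(round(r["conf"],2),atz(c,r["centre"],z)[:2]) for r in arm.place_of(k,c)[:1]])
```

```text
42.55 [0.57721341 0.10552525 0.24142449]
timer [(0.57, array([ 0.5772, -0.0021]))]
coaster []
```

View pics/w4.png

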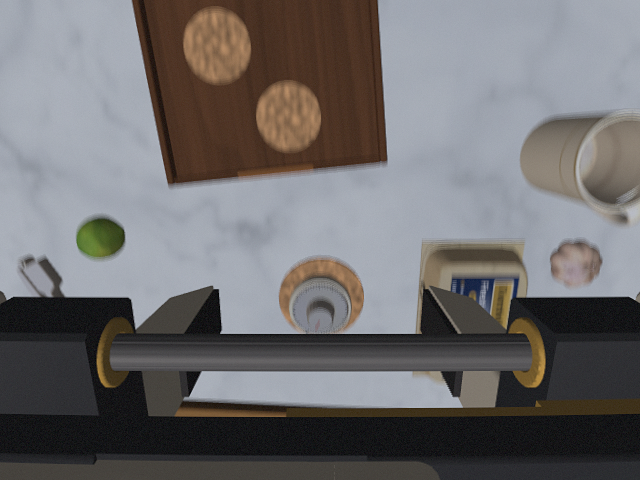

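The timer stands on the coaster, and the columns match (coaster 279–364, timer 290–352). The y comes from the coaster's near edge at row 257.

Run:
```python
from h import *
c=arm.get_image("wrist")
f=lambda u,z:atz(c,np.array(u)/[640,480],z)
t=f((321,257),.006);print("coaster edge",t,"centre y",t[1]-.048, f((279,297),.006),f((364,297),.006))
t=f((321,278),.032);print("timer top rim edge",t,"centre y",t[1]-.0335)
for n in("scene","side"):
    c=arm.get_image(n)
    r=arm.trace("coaster",c)[0]["region"]|arm.trace("timer",c)[0]["region"]
    print(n,[(k,atz(c,arm.place_of(k,c)[0]["centre"],z)[:2]) for k,z in(("timer",.006),("coaster",0))])
s=arm.observe();print(s["position"])
```

```text
coaster edge [0.5767 0.0509 0.006 ] centre y 0.0029 [0.5302 0.0037 0.006 ] [0.6249 0.0045 0.006 ]
timer top rim edge [0.5767 0.0364 0.032 ] centre y 0.0029
scene [('timer', array([ 0.5721, -0.0042])), ('coaster', array([ 0.5768, -0.0057]))]
side [('timer', array([0.5706, 0.0077])), ('coaster', array([ 0.5841, -0.0096]))]
[0.57694206 0.10415064 0.23952075]
```

The timer is centred within a few mm. Now the jar from the board.

>>> {"op": "carry_out", "data": {
  "claw": [9.1, 9.1, 9.1, 9.1, 9.1, 9.1, 9.1, 9.1, 9.1, 9.1, 9.1, 9.1],
  "delta_pos": [
    [-2, 0, 0],
    [-4.3, 0.3, 0],
    [-4.3, 0.3, 0],
    [-4.3, 0.3, 0],
    [-4.3, 0.3, 0],
    [-4.3, 0.3, 0],
    [-4.3, 0.3, 0],
    [-3.1, 0.3, 0],
    [-1.6, 0.3, 0],
    [-0.4, 0, 0],
    [0, 0, 0],
    [0, 0, 0]
  ],
  "angular": [
    [0, 0, 0],
    [0, 0, 0],
    [0, 0, 0],
    [0, 0, 0],
    [0, 0, 0],
    [0, 0, 0],
    [0, 0, 0],
    [0, 0, 0],
    [0, 0, 0],
    [0, 0, 0],
    [0, 0, 0],
    [0, 0, 0]
  ]
}}

```text
clock: 44.45
position: [0.6015, -0.2217, 0.2398]
ee_rot: [-2.217, -2.225, -0.002]
force: [0.1, -0.2, -0.3]
width: 0.993
gripper_force: 0.0
```

Run:
```python
from h import *
s=arm.observe();print(s["clock"],s["position"],s["ee_rot"])
for n in("scene","wrist"):
    c=arm.get_image(n)
    for k,z in dict(pepper_mill=.022,salt_shaker=.022,spice_jar=.022).items():print(k,[(round(r["conf"],2),atz(c,r["centre"],z)[:2]) for r in arm.place_of(k,c)[:1]])
```

```text
44.45 [ 0.60150306 -0.22172191  0.23979613] [-2.21672404e+00 -2.22544983e+00 -1.54486730e-03]
pepper_mill [(0.8, array([ 0.5245, -0.3476]))]
salt_shaker [(0.57, array([ 0.4261, -0.2329]))]
spice_jar [(0.92, array([ 0.5848, -0.2184]))]
pepper_mill [(0.55, array([ 0.5084, -0.3468]))]
salt_shaker [(0.68, array([ 0.4287, -0.2232]))]
spice_jar [(0.63, array([ 0.6026, -0.2259]))]
```

>>> {"op": "carry_out", "data": {
  "claw": [9.1, 9.1, 9.1, 9.1, 9.1, 9.1, 9.1, 9.1],
  "delta_pos": [
    [-0.3, -0.1, 2],
    [0, 0, 4],
    [0, 0, 4],
    [0, 0, 3],
    [0, 0, 1.5],
    [0, 0, 1.2],
    [0, 0, 0],
    [0, 0, 0]
  ],
  "angular": [
    [0, 0, 0],
    [0, 0, 0],
    [0, 0, 0],
    [0, 0, 0],
    [0, 0, 0],
    [0, 0, 0],
    [0, 0, 0],
    [0, 0, 0]
  ]
}}

```text
clock: 45.65
position: [0.6011, -0.2274, 0.0838]
ee_rot: [2.219, 2.221, 0.001]
force: [0.3, -0.5, 0.0]
width: 0.992
gripper_force: 0.0
```

>>> {"op": "carry_out", "data": {
  "claw": [7, 5.5, 4, 3, 2.5, 2, 2, 2, 2, 2],
  "delta_pos": [
    [0, 0, 0],
    [0, 0, 0],
    [0, 0, 0],
    [0, 0, 0],
    [0, 0, 0],
    [0, 0, 0],
    [0, 0, 0],
    [0, 0, 0],
    [0, 0, 0],
    [0, 0, 0]
  ],
  "angular": [
    [0, 0, 0],
    [0, 0, 0],
    [0, 0, 0],
    [0, 0, 0],
    [0, 0, 0],
    [0, 0, 0],
    [0, 0, 0],
    [0, 0, 0],
    [0, 0, 0],
    [0, 0, 0]
  ],
  "force": 25
}}

```text
clock: 46.65
position: [0.6002, -0.2274, 0.0825]
ee_rot: [2.22, 2.222, 0.0]
force: [-0.7, -0.2, -0.3]
width: 0.44
gripper_force: 25.0
```

>>> {"op": "carry_out", "data": {
  "claw": [2, 2, 2, 2, 2, 2, 2, 2, 2, 2, 2, 2, 2, 2, 2, 2, 2, 2, 2, 2],
  "delta_pos": [
    [0, 0, -0.5],
    [0, 0, -1.5],
    [0, 0, -3],
    [0, 0, -3],
    [1, 0, -1],
    [2.5, -0.3, 0],
    [4, -0.6, 0],
    [4, -0.6, 0],
    [4, -0.6, 0],
    [4, -0.6, 0],
    [4, -0.6, 0],
    [4, -0.6, 0],
    [4, -0.6, 0],
    [4, -0.6, 0],
    [4, -0.6, 0],
    [4, -0.6, 0],
    [4, -0.6, 0],
    [4, 0, 0],
    [3, 0, 0],
    [1, 0, 0]
  ],
  "angular": [
    [0, 0, 0],
    [0, 0, 0],
    [0, 0, 0],
    [0, 0, 0],
    [0, 0, 0],
    [0, 0, 0],
    [0, 0, 0],
    [0, 0, 0],
    [0, 0, 0],
    [0, 0, 0],
    [0, 0, 0],
    [0, 0, 0],
    [0, 0, 0],
    [0, 0, 0],
    [0, 0, 0],
    [0, 0, 0],
    [0, 0, 0],
    [0, 0, 0],
    [0, 0, 0],
    [0, 0, 0]
  ]
}}

```text
clock: 48.65
position: [0.5284, 0.3323, 0.1728]
ee_rot: [-2.213, -2.226, -0.002]
force: [-0.2, 0.3, -1.2]
width: 0.439
gripper_force: 25.0
```

>>> {"op": "carry_out", "data": {
  "claw": [2, 2, 2],
  "delta_pos": [
    [0, 0, 0],
    [0, 0, 0],
    [0, 0, 0]
  ],
  "angular": [
    [0, 0, 0],
    [0, 0, 0],
    [0, 0, 0]
  ]
}}

```text
clock: 48.95
position: [0.5312, 0.3255, 0.1724]
ee_rot: [2.222, 2.219, -0.001]
force: [-0.6, -0.1, -1.5]
width: 0.436
gripper_force: 25.0
```

>>> {"op": "carry_out", "data": {
  "claw": [2, 2, 2, 2, 2, 2, 2, 2],
  "delta_pos": [
    [0.15, 0, 2],
    [0, 0, 3],
    [0, 0, 3],
    [0, 0, 1.5],
    [0, 0, 0.5],
    [0, 0, 0.2],
    [0, 0, 0],
    [0, 0, 0]
  ],
  "angular": [
    [0, 0, 0],
    [0, 0, 0],
    [0, 0, 0],
    [0, 0, 0],
    [0, 0, 0],
    [0, 0, 0],
    [0, 0, 0],
    [0, 0, 0]
  ]
}}

```text
clock: 49.75
position: [0.5313, 0.3296, 0.0718]
ee_rot: [2.22, 2.222, 0.003]
force: [0.3, -0.3, -1.4]
width: 0.435
gripper_force: 25.0
```

>>> {"op": "carry_out", "data": {
  "claw": [2, 2, 2, 2, 2, 2],
  "delta_pos": [
    [-0.1, 0, 0.15],
    [0, 0, 0.15],
    [0, 0, 0.05],
    [0, 0, 0.05],
    [0, 0, 0],
    [0, 0, 0]
  ],
  "angular": [
    [0, 0, 0],
    [0, 0, 0],
    [0, 0, 0],
    [0, 0, 0],
    [0, 0, 0],
    [0, 0, 0]
  ]
}}

```text
clock: 50.35
position: [0.5313, 0.3286, 0.0683]
ee_rot: [2.22, 2.222, 0.003]
force: [-1.7, -2.6, 11.4]
width: 0.436
gripper_force: 25.0
```

>>> {"op": "carry_out", "data": {
  "claw": [2, 4.5, 6, 8, 9.1, 9.1, 9.1, 9.1, 9.1, 9.1, 9.1, 9.1],
  "delta_pos": [
    [0, 0, -0.1],
    [0, 0, 0],
    [0, 0, 0],
    [0, 0, 0],
    [0, 0, 0],
    [0, 0, 0],
    [0, 0, -1],
    [0, 0, -3],
    [0, 0, -4],
    [0, 0, -4],
    [0, 0, -2],
    [0, 0, 0]
  ],
  "angular": [
    [0, 0, 0],
    [0, 0, 0],
    [0, 0, 0],
    [0, 0, 0],
    [0, 0, 0],
    [0, 0, 0],
    [0, 0, 0],
    [0, 0, 0],
    [0, 0, 0],
    [0, 0, 0],
    [0, 0, 0],
    [0, 0, 0]
  ]
}}

```text
clock: 51.55
position: [0.5318, 0.3298, 0.212]
ee_rot: [2.22, 2.222, 0.01]
force: [0.4, 0.2, 0.3]
width: 0.992
gripper_force: 0.0
```

>>> {"op": "carry_out", "data": {
  "claw": [9.1, 9.1, 9.1, 9.1, 9.1, 9.1, 9.1, 9.1, 9.1, 9.1, 9.1, 9.1, 9.1, 9.1, 9.1, 9.1, 9.1],
  "delta_pos": [
    [-2, -0.2, 0],
    [-4, -0.8, 0],
    [-4, -0.8, 0],
    [-4, -0.8, 0],
    [-4, -0.8, 0],
    [-4, -0.8, 0],
    [-4, -0.8, 0],
    [-4, -0.8, 0],
    [-4, -0.8, 0],
    [-4, -0.8, 0],
    [-4, -0.8, 0],
    [-4, -0.8, 0],
    [-4, -0.8, 0],
    [-4, -0.4, 0],
    [-1.4, 0, 0],
    [0, 0, 0],
    [0, 0, 0]
  ],
  "angular": [
    [0, 0, 0],
    [0, 0, 0],
    [0, 0, 0],
    [0, 0, 0],
    [0, 0, 0],
    [0, 0, 0],
    [0, 0, 0],
    [0, 0, 0],
    [0, 0, 0],
    [0, 0, 0],
    [0, 0, 0],
    [0, 0, 0],
    [0, 0, 0],
    [0, 0, 0],
    [0, 0, 0],
    [0, 0, 0],
    [0, 0, 0]
  ]
}}

```text
clock: 53.25
position: [0.4292, -0.2246, 0.2073]
ee_rot: [-2.219, -2.223, -0.001]
force: [0.5, 0.6, -0.6]
width: 0.994
gripper_force: 0.0
```

Run:
```python
from h import *
s=arm.observe();print(s["clock"],s["position"],s["ee_rot"])
for n in("scene","side","wrist"):
    c=arm.get_image(n);print(n)
    for k,z in dict(salt_shaker=.022,spice_jar=.008).items():print(k,[(round(r["conf"],2),atz(c,r["centre"],z)[:2]) for r in arm.place_of(k,c)[:1]])
```

```text
53.25 [ 0.42924956 -0.22462659  0.20725293] [-2.21869497e+00 -2.22272649e+00 -8.50512904e-04]
scene
salt_shaker [(0.84, array([ 0.4189, -0.2293]))]
spice_jar [(0.57, array([0.5317, 0.326 ]))]
side
salt_shaker [(0.69, array([ 0.4306, -0.2319]))]
spice_jar [(0.88, array([0.5361, 0.3298]))]
wrist
salt_shaker [(0.95, array([ 0.427 , -0.2223]))]
spice_jar []
```

>>> {"op": "carry_out", "data": {
  "claw": [9.1, 9.1, 9.1, 9.1, 9.1, 9.1, 9.1, 9.1],
  "delta_pos": [
    [-0.05, 0, 2],
    [0, 0, 4],
    [0, 0, 4],
    [0, 0, 3],
    [0, 0, 1.5],
    [0, 0, 0.9],
    [0, 0, 0],
    [0, 0, 0]
  ],
  "angular": [
    [0, 0, 0],
    [0, 0, 0],
    [0, 0, 0],
    [0, 0, 0],
    [0, 0, 0],
    [0, 0, 0],
    [0, 0, 0],
    [0, 0, 0]
  ]
}}

```text
clock: 54.5
position: [0.4298, -0.2267, 0.0542]
ee_rot: [2.22, 2.222, 0.001]
force: [-0.3, 0.4, 0.2]
width: 0.989
gripper_force: 0.0
```

>>> {"op": "carry_out", "data": {
  "claw": [7, 5.5, 4, 3, 2.5, 2, 2, 2, 2, 2],
  "delta_pos": [
    [0, 0, 0],
    [0, 0, 0],
    [0, 0, 0],
    [0, 0, 0],
    [0, 0, 0],
    [0, 0, 0],
    [0, 0, 0],
    [0, 0, 0],
    [0, 0, 0],
    [0, 0, 0]
  ],
  "angular": [
    [0, 0, 0],
    [0, 0, 0],
    [0, 0, 0],
    [0, 0, 0],
    [0, 0, 0],
    [0, 0, 0],
    [0, 0, 0],
    [0, 0, 0],
    [0, 0, 0],
    [0, 0, 0]
  ]
}}

```text
clock: 55.5
position: [0.4292, -0.2265, 0.0535]
ee_rot: [-2.22, -2.222, 0.0]
force: [0.3, -0.8, -0.4]
width: 0.363
gripper_force: 24.3
```

>>> {"op": "carry_out", "data": {
  "claw": [2, 2, 2, 2, 2, 2, 2, 2, 2, 2, 2, 2, 2, 2, 2, 2, 2, 2, 2, 2],
  "delta_pos": [
    [0, 0, -0.5],
    [0, 0, -1.5],
    [0, 0, -3],
    [0, 0, -3],
    [0, 0, -2],
    [1, 0, 0],
    [2, 0.6, 0],
    [4, 1.1, 0],
    [4, 1.1, 0],
    [4, 1.1, 0],
    [4, 1.1, 0],
    [4, 1.1, 0],
    [4, 1.1, 0],
    [4, 1.1, 0],
    [4, 1.1, 0],
    [4, 1.1, 0],
    [2, 1.1, 0],
    [0.45, 0.1, 0],
    [0, 0, 0],
    [0, 0, 0]
  ],
  "angular": [
    [0, 0, 0],
    [0, 0, 0],
    [0, 0, 0],
    [0, 0, 0],
    [0, 0, 0],
    [0, 0, 0],
    [0, 0, 0],
    [0, 0, 0],
    [0, 0, 0],
    [0, 0, 0],
    [0, 0, 0],
    [0, 0, 0],
    [0, 0, 0],
    [0, 0, 0],
    [0, 0, 0],
    [0, 0, 0],
    [0, 0, 0],
    [0, 0, 0],
    [0, 0, 0],
    [0, 0, 0]
  ]
}}

```text
clock: 57.5
position: [0.5451, 0.1868, 0.1529]
ee_rot: [2.221, 2.222, -0.003]
force: [-0.2, -0.4, -0.7]
width: 0.36
gripper_force: 24.3
```

>>> {"op": "carry_out", "data": {
  "claw": [2, 2, 2, 2, 2, 2, 2, 2],
  "delta_pos": [
    [0.1, 0.1, 2],
    [0, 0, 3],
    [0, 0, 3],
    [0, 0, 2],
    [0, 0, 0.8],
    [0, 0, 0.3],
    [0, 0, 0],
    [0, 0, 0]
  ],
  "angular": [
    [0, 0, 0],
    [0, 0, 0],
    [0, 0, 0],
    [0, 0, 0],
    [0, 0, 0],
    [0, 0, 0],
    [0, 0, 0],
    [0, 0, 0]
  ]
}}

```text
clock: 58.3
position: [0.5475, 0.1892, 0.0437]
ee_rot: [2.22, 2.221, 0.002]
force: [0.1, -0.9, -0.6]
width: 0.364
gripper_force: 24.3
```

>>> {"op": "carry_out", "data": {
  "claw": [2, 2, 2, 2, 2, 2],
  "delta_pos": [
    [-0.1, -0.1, 0.2],
    [0, 0, 0.15],
    [0, 0, 0.1],
    [0, 0, 0.05],
    [0, 0, 0],
    [0, 0, 0]
  ],
  "angular": [
    [0, 0, 0],
    [0, 0, 0],
    [0, 0, 0],
    [0, 0, 0],
    [0, 0, 0],
    [0, 0, 0]
  ]
}}

```text
clock: 58.9
position: [0.5464, 0.1885, 0.0392]
ee_rot: [2.219, 2.222, 0.002]
force: [-4.1, -2.4, 14.4]
width: 0.363
gripper_force: 25.3
```

>>> {"op": "carry_out", "data": {
  "claw": [2, 4.5, 6, 8, 9.1, 9.1, 9.1, 9.1, 9.1, 9.1, 9.1, 9.1, 9.1, 9.1],
  "delta_pos": [
    [0, 0, -0.1],
    [0, 0, 0],
    [0, 0, 0],
    [0, 0, 0],
    [0, 0, 0],
    [0, 0, 0],
    [0, 0, -1],
    [0, 0, -3],
    [0, 0, -4],
    [0, 0, -4],
    [0, 0, -4],
    [0, 0, -4],
    [0, 0, -4],
    [0, 0, 0]
  ],
  "angular": [
    [0, 0, 0],
    [0, 0, 0],
    [0, 0, 0],
    [0, 0, 0],
    [0, 0, 0],
    [0, 0, 0],
    [0, 0, 0],
    [0, 0, 0],
    [0, 0, 0],
    [0, 0, 0],
    [0, 0, 0],
    [0, 0, 0],
    [0, 0, 0],
    [0, 0, 0]
  ]
}}

```text
clock: 60.3
position: [0.5477, 0.1901, 0.2851]
ee_rot: [2.217, 2.22, 0.014]
force: [0.6, -0.2, -0.5]
width: 0.991
gripper_force: 0.0
```

>>> {"op": "carry_out", "data": {
  "claw": [9.1, 9.1, 9.1, 9.1, 9.1, 9.1, 9.1, 9.1, 9.1, 9.1, 9.1, 9.1, 9.1, 9.1, 9.1, 9.1, 9.1],
  "delta_pos": [
    [-2, 0, 0],
    [-4, -0.3, 0],
    [-4, -0.3, 0],
    [-4, -0.3, 0],
    [-4, -0.3, 0],
    [-4, -0.3, 0],
    [-4, -0.3, 0],
    [-4, -0.3, 0],
    [-4, -0.3, 0],
    [-4, -0.3, 0],
    [-4, -0.3, 0],
    [-4, -0.3, 0],
    [-4, -0.1, 0],
    [-3, 0, 0],
    [-0.7, 0, 0],
    [0, 0, 0],
    [0, 0, 0]
  ],
  "angular": [
    [0, 0, 0],
    [0, 0, 0],
    [0, 0, 0],
    [0, 0, 0],
    [0, 0, 0],
    [0, 0, 0],
    [0, 0, 0],
    [0, 0, 0],
    [0, 0, 0],
    [0, 0, 0],
    [0, 0, 0],
    [0, 0, 0],
    [0, 0, 0],
    [0, 0, 0],
    [0, 0, 0],
    [0, 0, 0],
    [0, 0, 0]
  ]
}}

```text
clock: 62.0
position: [0.5127, -0.3472, 0.2786]
ee_rot: [-2.218, -2.224, -0.001]
force: [-0.3, 0.1, -0.5]
width: 0.99
gripper_force: 0.0
```

Run:
```python
from h import *
s=arm.observe();print(s["clock"],s["position"],s["ee_rot"])
for n in("scene","side","wrist"):
    c=arm.get_image(n);print(n)
    for k,z in dict(salt_shaker=.008,spice_jar=.008,pepper_mill=.022).items():print(k,[(round(r["conf"],2),atz(c,r["centre"],z)[:2]) for r in arm.place_of(k,c)[:1]])
```

```text
62.0 [ 0.51266021 -0.34723301  0.27862047] [-2.21810427e+00 -2.22400107e+00 -1.34343610e-03]
scene
salt_shaker [(0.61, array([0.5502, 0.1884]))]
spice_jar [(0.75, array([0.5208, 0.3247]))]
pepper_mill [(0.76, array([ 0.5211, -0.3482]))]
side
salt_shaker [(0.86, array([0.5473, 0.167 ]))]
spice_jar [(0.91, array([0.534 , 0.3253]))]
pepper_mill [(0.63, array([ 0.5033, -0.3545]))]
wrist
salt_shaker []
spice_jar []
pepper_mill []
```

>>> {"op": "carry_out", "data": {
  "claw": [9.1, 9.1, 9.1, 9.1, 9.1, 9.1, 9.1, 9.1],
  "delta_pos": [
    [-0.1, -0.1, 2],
    [0, 0, 4],
    [0, 0, 3],
    [0, 0, 2],
    [0, 0, 2],
    [0, 0, 1.2],
    [0, 0, 0],
    [0, 0, 0]
  ],
  "angular": [
    [0, 0, 0],
    [0, 0, 0],
    [0, 0, 0],
    [0, 0, 0],
    [0, 0, 0],
    [0, 0, 0],
    [0, 0, 0],
    [0, 0, 0]
  ]
}}

```text
clock: 63.4
position: [0.5117, -0.3501, 0.1372]
ee_rot: [2.22, 2.222, 0.0]
force: [-0.5, 0.6, 0.4]
width: 0.991
gripper_force: 0.0
```

>>> {"op": "carry_out", "data": {
  "claw": [7, 6, 5, 4, 3, 2.5, 2.5, 2.5, 2.5],
  "delta_pos": [
    [0, 0, 0],
    [0, 0, 0],
    [0, 0, 0],
    [0, 0, 0],
    [0, 0, 0],
    [0, 0, 0],
    [0, 0, 0],
    [0, 0, 0],
    [0, 0, 0]
  ],
  "angular": [
    [0, 0, 0],
    [0, 0, 0],
    [0, 0, 0],
    [0, 0, 0],
    [0, 0, 0],
    [0, 0, 0],
    [0, 0, 0],
    [0, 0, 0],
    [0, 0, 0]
  ]
}}

```text
clock: 64.3
position: [0.5113, -0.3501, 0.1366]
ee_rot: [2.22, 2.222, -0.0]
force: [-0.9, -0.2, 1.2]
width: 0.511
gripper_force: 25.0
```

>>> {"op": "carry_out", "data": {
  "claw": [2.5, 2.5, 2.5, 2.5, 2.5, 2.5, 2.5],
  "delta_pos": [
    [0, 0, -0.5],
    [0, 0, -1.5],
    [0, 0, -3],
    [0, 0, -3],
    [0, 0, -3],
    [0, 0, -1.5],
    [0, 0, 0]
  ],
  "angular": [
    [0, 0, 0],
    [0, 0, 0],
    [0, 0, 0],
    [0, 0, 0],
    [0, 0, 0],
    [0, 0, 0],
    [0, 0, 0]
  ]
}}

```text
clock: 65.0
position: [0.5128, -0.3502, 0.2652]
ee_rot: [2.217, 2.219, 0.002]
force: [-0.4, -0.2, -2.0]
width: 0.506
gripper_force: 25.0
```

>>> {"op": "carry_out", "data": {
  "claw": [2.5, 2.5, 2.5, 2.5, 2.5, 2.5, 2.5, 2.5, 2.5, 2.5, 2.5, 2.5, 2.5, 2.5, 2.5, 2.5, 2.5, 2.5, 2.5, 2.5],
  "delta_pos": [
    [1, 0, 0],
    [2, 0, 0],
    [3, -0.2, 0],
    [4, -0.2, 0],
    [4, -0.2, 0],
    [4, -0.2, 0],
    [4, -0.2, 0],
    [4, -0.2, 0],
    [4, -0.2, 0],
    [4, -0.2, 0],
    [4, -0.2, 0],
    [4, -0.2, 0],
    [4, -0.2, 0],
    [4, -0.3, 0],
    [4, -0.3, 0],
    [3, -0.3, 0],
    [2, -0.2, 0],
    [1, -0.2, 0],
    [0, 0, 0],
    [0, 0, 0]
  ],
  "angular": [
    [0, 0, 0],
    [0, 0, 0],
    [0, 0, 0],
    [0, 0, 0],
    [0, 0, 0],
    [0, 0, 0],
    [0, 0, 0],
    [0, 0, 0],
    [0, 0, 0],
    [0, 0, 0],
    [0, 0, 0],
    [0, 0, 0],
    [0, 0, 0],
    [0, 0, 0],
    [0, 0, 0],
    [0, 0, 0],
    [0, 0, 0],
    [0, 0, 0],
    [0, 0, 0],
    [0, 0, 0]
  ]
}}

```text
clock: 67.0
position: [0.4753, 0.249, 0.261]
ee_rot: [2.22, 2.222, -0.002]
force: [0.1, 0.1, -2.4]
width: 0.506
gripper_force: 25.0
```

Run:
```python
from h import *
s=arm.observe();print(s["clock"],s["position"],s["ee_rot"],s["width"])
z=s["position"][2]-.1142
for n in("scene","side"):
    c=arm.get_image(n)
    print(n,[(round(r["conf"],2),atz(c,r["centre"],z)[:2],r["centre"]*np.array([640,480]),proj(c,[*s["position"][:2],z])) for r in arm.place_of("pepper_mill",c)[:1]])
    r=arm.trace("pepper_mill",c)[0]["region"];ys,xs=np.nonzero(r)
    print([(int(y),int(xs[ys==y].min()),int(xs[ys==y].max())) for y in range(ys.min(),ys.max()+1,6)])
```

```text
67.0 [0.4753388  0.24903169 0.26103661] [ 2.22030153e+00  2.22198335e+00 -2.21443017e-03] 0.5060242217952335
scene [(0.59, array([0.4668, 0.2503]), array([249.6  , 272.304]), array([[248.25068412, 269.9290087 ]]))]
[(207, 241, 244), (213, 234, 245), (219, 233, 246), (225, 234, 257), (231, 235, 256), (237, 238, 255), (243, 238, 256), (249, 237, 258), (255, 235, 259), (261, 236, 260), (267, 235, 261), (273, 237, 260), (279, 246, 248)]
side [(0.85, array([0.4729, 0.2523]), array([376.128, 255.888]), array([[374.8051417 , 254.99400962]]))]
[(184, 380, 381), (190, 371, 388), (196, 369, 391), (202, 368, 390), (208, 368, 389), (214, 368, 388), (220, 368, 386), (226, 368, 386), (232, 365, 387), (238, 363, 388), (244, 363, 389), (250, 361, 388), (256, 361, 388), (262, 369, 382)]
```

>>> {"op": "carry_out", "data": {
  "claw": [2.5, 2.5, 2.5, 2.5, 2.5, 2.5, 2.5, 2.5, 2.5, 2.5],
  "delta_pos": [
    [0.15, 0.3, 1],
    [0, 0, 3],
    [0, 0, 3],
    [0, 0, 3],
    [0, 0, 2],
    [0, 0, 1],
    [0, 0, 0.4],
    [0, 0, 0.1],
    [0, 0, 0],
    [0, 0, 0]
  ],
  "angular": [
    [0, 0, 0],
    [0, 0, 0],
    [0, 0, 0],
    [0, 0, 0],
    [0, 0, 0],
    [0, 0, 0],
    [0, 0, 0],
    [0, 0, 0],
    [0, 0, 0],
    [0, 0, 0]
  ]
}}

```text
clock: 68.3
position: [0.4793, 0.2519, 0.1275]
ee_rot: [2.22, 2.222, 0.002]
force: [-0.2, -0.1, -1.9]
width: 0.505
gripper_force: 25.0
```

>>> {"op": "carry_out", "data": {
  "claw": [2.5, 2.5, 2.5, 2.5, 2.5, 2.5],
  "delta_pos": [
    [-0.05, -0.1, 0.2],
    [0, 0, 0.1],
    [0, 0, 0.1],
    [0, 0, 0.1],
    [0, 0, 0.05],
    [0, 0, 0]
  ],
  "angular": [
    [0, 0, 0],
    [0, 0, 0],
    [0, 0, 0],
    [0, 0, 0],
    [0, 0, 0],
    [0, 0, 0]
  ]
}}

```text
clock: 68.9
position: [0.4782, 0.2516, 0.1223]
ee_rot: [2.22, 2.222, 0.002]
force: [-1.8, -1.1, 11.2]
width: 0.512
gripper_force: 25.0
```

Contact. I'll release, rise to the first viewing pose and compare with the first wrist picture.

>>> {"op": "carry_out", "data": {
  "claw": [2.5, 5.2, 6.5, 8, 9.1, 9.1, 9.1, 9.1, 9.1, 9.1, 9.1, 9.1, 9.1, 9.1, 9.1, 9.1],
  "delta_pos": [
    [0, 0, -0.1],
    [0, 0, 0],
    [0, 0, 0],
    [0, 0, 0],
    [0, 0, 0],
    [0, 0, 0],
    [0, 0, -1],
    [0, 0, -3],
    [0, 0, -4],
    [0, 0, -4],
    [0, 0, -4],
    [0, 0, -4],
    [0, 0, -4],
    [0.8, 2.1, -1.7],
    [0, 0, 0],
    [0, 0, 0]
  ],
  "angular": [
    [0, 0, 0],
    [0, 0, 0],
    [0, 0, 0],
    [0, 0, 0],
    [0, 0, 0],
    [0, 0, 0],
    [0, 0, 0],
    [0, 0, 0],
    [0, 0, 0],
    [0, 0, 0],
    [0, 0, 0],
    [0, 0, 0],
    [0, 0, 0],
    [0, 0, 0],
    [0, 0, 0],
    [0, 0, 0]
  ]
}}

```text
clock: 70.5
position: [0.4984, 0.2593, 0.3791]
ee_rot: [-2.219, -2.223, -0.0]
force: [0.3, -0.2, -0.0]
width: 0.991
gripper_force: 0.0
```

Run:
```python
from h import *
s=arm.observe();print(s["clock"],s["position"],s["ee_rot"])
c=arm.get_image("wrist");save(c,"w5.png");sc=arm.get_image("scene")
for k,z in dict(pepper_mill=.008,salt_shaker=.008,spice_jar=.008,tray=0).items():
    print(k,[(round(r["conf"],2),atz(c,r["centre"],z)[:2]) for r in arm.place_of(k,c)[:1]])
a=cv2.cvtColor(cv2.imread("pics/w1.png"),4)[60:300,220:440];b=c["frame"][60:300,220:440]
d=sc["frame"][180:360,160:360]
o=np.zeros((590,800,3),np.uint8);o[:327,:300]=cv2.resize(a,(300,327));o[:327,300:600]=cv2.resize(b,(300,327));o[330:,:288]=cv2.resize(d,(288,260));save({"frame":o},"g5.png")
```

```text
70.5 [0.49842042 0.25926027 0.37913406] [-2.21943381e+00 -2.22270475e+00 -1.25316015e-04]
pepper_mill [(0.61, array([0.4738, 0.2541]))]
salt_shaker []
spice_jar [(0.66, array([0.5354, 0.3277]))]
tray [(0.7, array([0.5218, 0.2579]))]
```

View pics/g5.png

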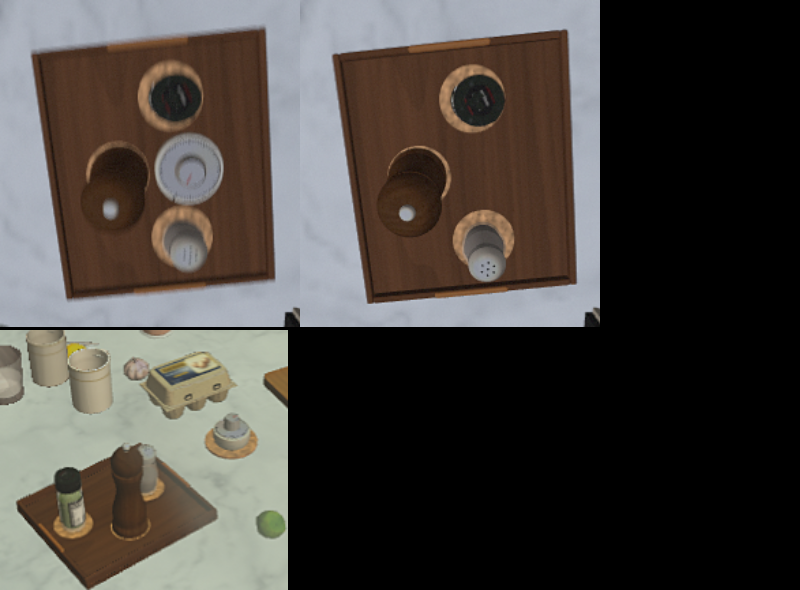

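The mill and jar match the start picture relative to their spots. The shaker's cap looks about 8 mm further toward -y (crop row 265 against 254). I'll compare fixed-camera silhouettes before and after.

Run:
```python
from h import *
O=[]
for n,(x0,x1,y0,y1) in dict(scene=(190,300,240,340),side=(310,420,230,350)).items():
    c=arm.get_image(n);b=cv2.cvtColor(cv2.imread(f"pics/{n}0.png"),4);a=c["frame"]
    for k in("salt_shaker","spice_jar","pepper_mill"):
        r=arm.trace(k,c);m=r[0]["region"].astype(np.uint8)
        x,y,w,h=cv2.boundingRect(m);x-=10;y-=10;w+=20;h+=20
        t=a[y+8:y+h-8,x+8:x+w-8]
        R=cv2.matchTemplate(cv2.resize(b[y:y+h,x:x+w],None,fx=4,fy=4),cv2.resize(t,None,fx=4,fy=4),5)
        l=cv2.minMaxLoc(R);print(n,k,(x,y,w,h),"start-now shift px",np.array(l[3])/4-8,round(l[1],2))
    O.append(np.hstack([cv2.resize(v[y0:y1,x0:x1],(400,290)) for v in(b,a)]))
save({"frame":np.vstack(O)},"g6.png")
```

```text
scene salt_shaker (247, 249, 34, 56) start-now shift px [-1.   -0.25] 0.95
scene spice_jar (187, 265, 43, 65) start-now shift px [0.25 0.  ] 0.96
scene pepper_mill (227, 249, 46, 86) start-now shift px [-0.5 -1. ] 0.87
side salt_shaker (294, 228, 54, 37) start-now shift px [0. 0.] 0.85
side spice_jar (330, 277, 41, 69) start-now shift px [ 0.5  -0.25] 0.93
side pepper_mill (350, 233, 47, 92) start-now shift px [-1.5  0. ] 0.98
```

View pics/g6.png

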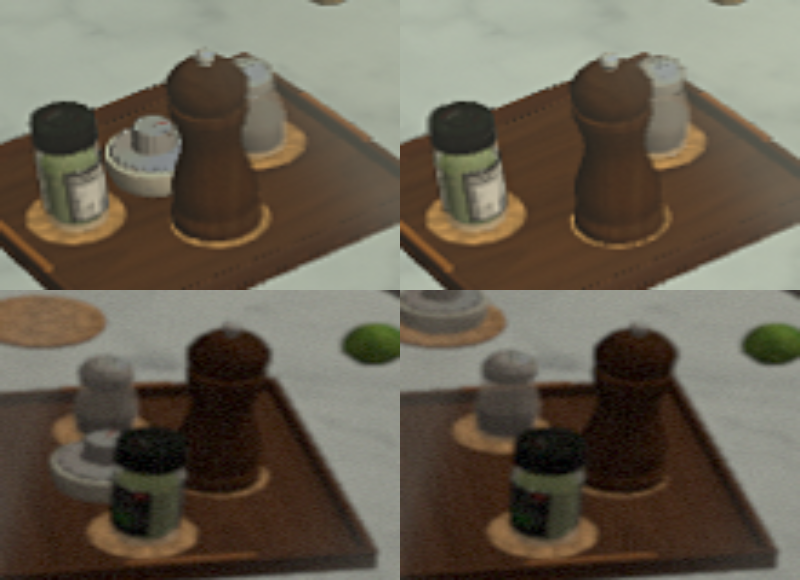

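Fixed-camera shifts are at most 1.5 px (about 4 mm), and everything stands upright on its spot. Handing in.

```bash
python3 -c "
from cell import arm
print(arm.sign_off())"
```

```text
the job is handed in; nothing more can be done
None
```

I handed the job in at about 71 s of the 147 s allowed: by the cameras, the timer is within a few mm of the coaster's middle and the mill, shaker and jar are upright within about 4 mm of their starting spots, but the judge returned no verdict.

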